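# Pack the block game away and hang up its tubs

## Task

Game night is over: get every red block into the white organizer - tip out the blocks that stand in the blue and yellow tubs over it, and gather whatever red blocks lie on the table. Hang the two emptied tubs by their handles on the bamboo board, one on each hook, and leave the wooden tower and the other things where they are.

Things in the scene. Friction and masses are not known exactly. Their poses are not given: they have to be found in the camera images.
- organizer: white plastic game organizer, an open tray 190 (its x) x 270 (its y) x 55 mm high, walls and floor 5 mm, 1 kg, standing loose on the table; origin under its centre, z up. Its 45 mm flap stands open on its +x rim, leaning out 26 deg, fixed, its edge 94 mm high
- blue_tub: blue plastic handled tub with three red blocks standing in it; 0.26 kg, 120 mm wide (y), 85 mm high, walls 4 mm. Origin on its underside, z up. Underside from x -25 to +34; upright back wall at x = +32; front wall sloping out from x -25 at the bottom to -65 at the rim, so it pours over its -x side. A rigid loop handle rises from the back rim, leaning back 30 deg towards +x (see blue_tub_bar)
- yellow_tub: yellow tub, the same in shape, size and mass as the blue one; two red blocks stand in it
- blue_tub_bar (a point): middle of the wooden top bar of the blue tub's handle, at (70, 0, 149) mm in the tub; axes as the tub. Bar along y, 118 mm long, 12 mm thick across the plane of the loop, 16 mm high in it; legs 8 mm wide at y = +-55; loop's free opening 100 mm wide, about 60 mm high under the bar. Hung by the bar the tub leans about 32 deg, mouth towards its -x
- yellow_tub_bar (a point): middle of the yellow tub's handle bar; the same as on the blue tub
- hook_left (a point): left hook of the bamboo hook board: the point on top of its shank where a bar should hang, 75 mm out from the board's face, height 254 mm. Axes as the board: the hook points along -x, z up. The shank is a level steel rod 8 mm thick, its end 100 mm out turned up to 22 mm above the shank's top (rod tip at height 276 mm)
- hook_right (a point): right hook of the same board, 190 mm from the left one along the board's -y; otherwise the same
- hook_board: fixed bamboo board standing on the table, 380 mm wide (its y), 275 mm high, front face at its x = 0, looking along its -x; origin under the middle of the front face; hooks at y = +95 (left) and -95 (right). Behind the board are shelf boards, 90 mm deep, up to 260 mm high with small things on them
- block_b1: red lacquered wooden game block 70 x 26 x 20 mm, 30 g, at the start standing in the blue tub; origin at its centre, z along the 70 mm length, x along the 26 mm, y along the 20 mm
- block_b2: red lacquered wooden game block 70 x 26 x 20 mm, 30 g, at the start standing in the blue tub; origin at its centre, z along the 70 mm length, x along the 26 mm, y along the 20 mm
- block_b3: red lacquered wooden game block 70 x 26 x 20 mm, 30 g, at the start standing in the blue tub; origin at its centre, z along the 70 mm length, x along the 26 mm, y along the 20 mm
- block_y1: red lacquered wooden game block 70 x 26 x 20 mm, 30 g, at the start standing in the yellow tub; origin at its centre, z along the 70 mm length, x along the 26 mm, y along the 20 mm
- block_y2: red lacquered wooden game block 70 x 26 x 20 mm, 30 g, at the start standing in the yellow tub; origin at its centre, z along the 70 mm length, x along the 26 mm, y along the 20 mm
- stray1: red lacquered wooden game block 70 x 26 x 20 mm, 30 g, lying loose on the table at the start (may be absent); origin at its centre, x along the 70 mm length, y along the 20 mm, z along the 26 mm
- stray2: red lacquered wooden game block 70 x 26 x 20 mm, 30 g, lying loose on the table at the start (may be absent); origin at its centre, x along the 70 mm length, y along the 20 mm, z along the 26 mm
- stray3: red lacquered wooden game block 70 x 26 x 20 mm, 30 g, lying loose on the table at the start (may be absent); origin at its centre, x along the 70 mm length, y along the 20 mm, z along the 26 mm
- stray4: red lacquered wooden game block 70 x 26 x 20 mm, 30 g, lying loose on the table at the start (may be absent); origin at its centre, x along the 70 mm length, y along the 20 mm, z along the 26 mm
- tower: tower of natural wood game blocks, one solid piece, 76 x 76 x 105 mm, origin under its centre; a bystander to be left alone
- paperweight: green glass paperweight, 76 mm across, 50 mm high, origin under its centre; a bystander to be left alone
- pawn: silver aluminium pawn, 44 mm across the foot, 79 mm high, origin under its centre; a bystander to be left alone
- card_box: green card box 65 x 92 x 40 mm, origin under its centre; a bystander to be left alone
- dice_cup: black rubber dice cup, 80 mm across, 90 mm high, origin under its centre; a bystander to be left alone
Mind the look-alikes: they are no part of the job. What is shaped like the stray1 but grey is not meant.

How it is judged:
By the outcome, as a careful person would: the job done as asked, in the order asked, and still so for the second after the job is handed in, with the robot touching nothing.
Of stray1, stray2, stray3, stray4 only 2 to 4 are there at a start; the rules pass over those that are not, and their reading is None.
At some moment in a run one of stray1, stray2, stray3, stray4, organizer may be knocked a few centimetres aside while the robot is not near it.
It also fails if it takes over 210 s, if anything falls off the work surface, if the arm or the gripper's body presses on something with over 40 N, if the wrist force passes 120 N, or if a joint passes its speed limit or range.

## Robot

A 6-joint arm with a two-finger parallel gripper is mounted at the origin on the work surface. World frame = base frame: x ahead of the robot, y to its left, z up, the work surface at z = 0. Lengths are in m, angles in rad, forces in N, time in s.
With the tool pointing down it reaches from about 0.35 to 1 m from the base axis. Payload 7.1 kg.
Tool frame: the origin (TCP) lies at the very end of the fingers, on their centre line; the grasp point (between the pads) lies 19 mm behind it; z points along the fingers, y is the line along which they close (so a half turn about z gives the same grasp; the last joint's range is limited). The gripper opens to 85 mm and grips with 20 to 120 N. Pads are 22 mm wide; open, the fingers measure 114 mm over their backs; the gripper's body (76 mm by 85 mm) begins 54 mm behind the grasp point. The pads swing forward as they close: fully open they stand 13 mm farther back than shut.
Start: joints at [1.125, 0.423, 1.63, -0, 1.089, -0.019], TCP at [0.259, 0.569, 0.231] pointing down, gripper open.
Joint ranges: [-3, 3], [-0.9, 2.11], [0.09, 2.58], [-1.31, 4.45], [0.11, 2.69], [-2.54, 2.54]. Speed limits (rad/s): [2.39, 2.39, 3.01, 3.14, 3.14, 3.14].

## Interface

Orientations are given as a 3x3 rotation matrix whose columns are the frame's x, y, z axes.
In Python, from workcell import r gives the robot as it stands.
- The arm moves only by the tool move_arm, never from a script. Its argument "increments" is a list of rows, each a list of 5 numbers: the finger opening in mm, from 0 to 85.4, then the shift along the tool's x, y, z in mm, then the turn about the tool's z in rad. In form: [[fingers, x, y, z, yaw], ...]. A call has 1 to 10 rows; each row is the pose to reach, as a shift and turn from the pose commanded when the call began, along the tool's axes at that moment; what a row does not reach only later rows make up. A row lasts 1/8 s, in which the tool goes at most 62.5 mm and 10.7 degrees, less where a joint would pass 70% of its speed; a pose out of reach is approached as far as the arm can. A call with a gripper value outside its range is refused whole. The fingers move at their own pace and stop on an object; "force" is the grip in N (left out, the last holds). Time passes only in rows, so rows that repeat a pose let the fingers close. It gives the time, the measured TCP pose, the force, the opening and the grip force at its end, in the units of the state.
- r.get_state(): the state, without advancing time (a new reading comes with each control period).
- r.read_camera(name): name is "side" or "top" or "wrist"; returns a dict with "img" (420x560x3 uint8, red, green, blue), "mtx" (3x3 intrinsics, pixels), "camera_from_world" (4x4, takes a point from world to camera coordinates). Camera axes: x right, y down, z forward; pixel columns grow to the right and rows downward; lengths in m; the calibration is good to about 2 mm. A picture is of the moment at which its call begins. There is no depth.
- r.hand_in(): hands the job in; it is judged then, once.
Trained networks look in a picture, given as the dict that the camera call returned (one of the last four; its "shot" number tells which), for a name from the list of things; names that differ only in an ending like _2 or _b are one class to them, and where a whole thing is asked for, a point or a joint stands for the part that bears it (a point fixed in the world has none). Each returns a list of dicts, best first, with "conf" (0 to 1); they miss things now and then, are a little off and sometimes report something else, mostly with a low value. They report only what shows in the picture. A call takes as long as a camera call. They do not tell look-alikes from the thing itself.
- r.look_for(thing, picture): "bbox" ([left, top, right, bottom] in pixels, round what is visible of it).
- r.silhouettes(thing, picture): "mask" (420x560 bool, what is visible of it) and "bbox" ([left, top, right, bottom] in pixels, round what is visible of it).
The state is a dict: "time": time; "qpos": joint angles; "joint_vel": joint speeds; "effort": joint torques, N m; "tool_pos": TCP position; "eef_rot": TCP orientation; "force": force on the tool from outside, world axes, zero at the start; "ft_torque": the same for the moment, N m; "gripper_width": finger opening in m; "grip_force": force on a finger pad.
Only numpy, scipy, OpenCV 4.12 (cv2) and the standard library are available. Lean on these libraries where they do the work, as an engineer would, in place of code of your own. Each camera call takes 0.05 s, during which the arm holds its last target. There are 200 camera calls.

## Working session

There is one attempt and no reset: what is moved stays moved. The work goes in short steps, Python scripts to look and compute and a tool call to move; the robot and the scene stay as the last step left them, time stands still between calls to the robot, and variables do not carry over. Pictures are saved under pics/ and viewed, at most 14 in all, crops included, and the job is handed in when it is done.

Besides the shell and the picture viewer there is one more tool, called after "Request:" as name(argument=value, ...) on one line, values as JSON. move_arm: Moves the arm, as the interface text tells. Its arguments: {"type":"object","properties":{"increments":{"type":"array","items":{"type":"array","items":{"type":"number"}}},"force":{"type":"number"}},"required":["increments"]}

```bash
mkdir -p pics; ls; cat > h.py <<'E'
import numpy as np, cv2
from workcell import r
def P(c): return c["mtx"]@c["camera_from_world"][:3]
def proj(c,p):
    q=P(c)@np.append(p,1); return q[:2]/q[2]
def at_z(c,uv,z):
    M=P(c); A=np.c_[M[:,0],M[:,1],M[:,2]*z+M[:,3]]
    q=np.linalg.solve(A,[uv[0],uv[1],1]); return q[:2]/q[2]
def save(c,n): cv2.imwrite("pics/"+n,c["img"][:,:,::-1])
E
python3 - <<'E'
from h import *
for n in ("top","side","wrist"):
    c=r.read_camera(n); save(c,n+"0.png")
    C=np.linalg.inv(c["camera_from_world"]); print(n,C[:3,3].round(3),C[:3,2].round(2))
    if n!="wrist":
        for t in ["organizer","blue_tub","yellow_tub","hook_board","stray1","block_b1","tower","paperweight","pawn","card_box","dice_cup"]:
            print(t,[(np.round(d["bbox"]).tolist(),round(d["conf"],2)) for d in r.look_for(t,c)][:7])
s=r.get_state(); print(s["eef_rot"].round(3),s["tool_pos"],s["time"])
E
cd pics; python3 -c "
import cv2,numpy as np
" ; ls
```

```text
pics
top [ 0.44  -0.002  1.052] [ 0.14 -0.01 -0.99]
organizer [([207.0, 157.0, 309.0, 244.0], 0.64), ([374.0, 157.0, 392.0, 174.0], 0.45), ([205.0, 258.0, 224.0, 286.0], 0.44)]
blue_tub [([2.0, 128.0, 162.0, 293.0], 0.41)]
yellow_tub [([391.0, 207.0, 474.0, 284.0], 0.95)]
hook_board [([0.0, 128.0, 163.0, 292.0], 0.68)]
stray1 [([205.0, 258.0, 224.0, 282.0], 0.79), ([258.0, 108.0, 293.0, 156.0], 0.75), ([333.0, 182.0, 361.0, 195.0], 0.72), ([260.0, 263.0, 278.0, 283.0], 0.67), ([184.0, 307.0, 211.0, 318.0], 0.58), ([238.0, 257.0, 242.0, 282.0], 0.49)]
block_b1 [([299.0, 117.0, 334.0, 152.0], 0.64), ([357.0, 258.0, 375.0, 271.0], 0.59), ([333.0, 182.0, 362.0, 195.0], 0.38)]
tower [([259.0, 109.0, 294.0, 154.0], 0.74), ([260.0, 260.0, 279.0, 284.0], 0.16)]
paperweight [([225.0, 127.0, 249.0, 155.0], 0.83)]
pawn [([0.0, 128.0, 158.0, 291.0], 0.68), ([373.0, 158.0, 392.0, 172.0], 0.64)]
card_box [([140.0, 272.0, 178.0, 298.0], 0.74), ([224.0, 124.0, 250.0, 154.0], 0.73)]
dice_cup [([301.0, 120.0, 332.0, 153.0], 0.88)]
side [0.392 0.792 0.644] [ 0.19 -0.84 -0.5 ]
organizer [([215.0, 207.0,
[... 332 characters left out ...]
329.0, 249.0, 353.0, 272.0], 0.71), ([268.0, 204.0, 280.0, 220.0], 0.47), ([331.0, 329.0, 364.0, 385.0], 0.44)]
block_b1 [([311.0, 144.0, 360.0, 203.0], 0.54), ([207.0, 198.0, 236.0, 231.0], 0.16)]
tower [([188.0, 208.0, 229.0, 257.0], 0.77), ([322.0, 277.0, 353.0, 292.0], 0.15)]
paperweight []
pawn [([254.0, 178.0, 268.0, 202.0], 0.59), ([309.0, 166.0, 367.0, 232.0], 0.58)]
card_box [([331.0, 328.0, 363.0, 384.0], 0.76)]
dice_cup [([207.0, 194.0, 233.0, 231.0], 0.75), ([312.0, 141.0, 360.0, 202.0], 0.24)]
wrist [0.184 0.603 0.375] [ 0.29 -0.13 -0.95]
[[-0.91   0.414 -0.   ]
 [ 0.414  0.91  -0.   ]
 [ 0.    -0.    -1.   ]] [0.25868579 0.5689217  0.23130963] 1.25
side0.png
top0.png
wrist0.png
```

View pics/top0.png

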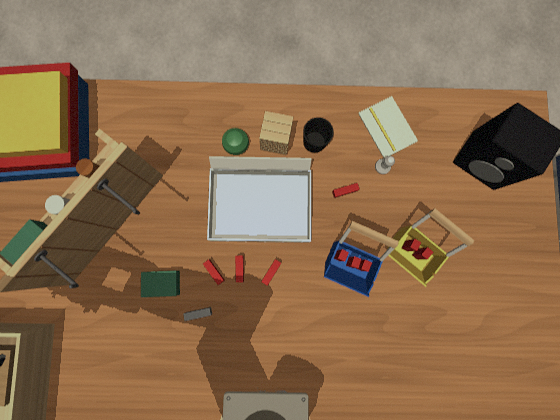

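View pics/side0.png

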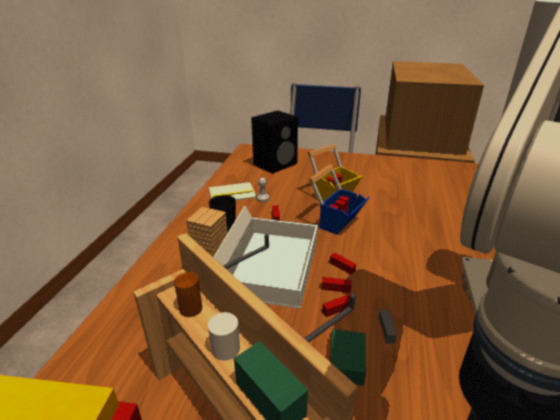

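```bash
python3 - <<'E'
from h import *
c=r.read_camera("top"); print(c["mtx"].round(1).tolist())
for t,z in [("organizer",.055),("yellow_tub",.085),("tower",.1),("stray1",.013)]:
    for d in r.silhouettes(t,c)[:7]:
        if d["conf"]<.4: continue
        p=np.argwhere(d["mask"])[:,::-1].astype(np.float32)
        (x,y),(w,h),a=cv2.minAreaRect(p); b=cv2.boxPoints(((x,y),(w,h),a))
        print(t,round(d["conf"],2),np.round(at_z(c,(x,y),z),3),[np.round(at_z(c,q,z),3).tolist() for q in b])
im=c["img"][190:310,310:490,::-1]
cv2.imwrite("pics/crop1.png",cv2.resize(im,None,fx=4.4,fy=4.4,interpolation=cv2.INTER_CUBIC))
im=c["img"][120:300,0:170,::-1]
cv2.imwrite("pics/crop2.png",cv2.resize(im,None,fx=3.3,fy=3.3,interpolation=cv2.INTER_CUBIC))
E
```

```text
[[384.7, 0.0, 274.5], [0.0, 384.7, 209.0], [0.0, 0.0, 1.0]]
organizer 0.85 [0.604 0.027] [[0.489, 0.159], [0.717, 0.169], [0.723, -0.108], [0.494, -0.11]]
organizer 0.71 [0.416 0.142] [[0.436, 0.172], [0.451, 0.151], [0.396, 0.111], [0.381, 0.133]]
yellow_tub 0.75 [ 0.492 -0.402] [[0.478, -0.285], [0.61, -0.398], [0.506, -0.521], [0.377, -0.406]]
yellow_tub 0.57 [0.521 0.49 ] [[0.398, 0.707], [0.786, 0.436], [0.65, 0.264], [0.276, 0.54]]
yellow_tub 0.42 [ 0.492 -0.359] [[0.507, -0.337], [0.508, -0.382], [0.478, -0.381], [0.477, -0.336]]
tower 0.86 [ 0.773 -0.01 ] [[0.728, 0.039], [0.835, 0.019], [0.819, -0.06], [0.712, -0.039]]
stray1 0.82 [0.304 0.183] [[0.307, 0.224], [0.326, 0.15], [0.302, 0.143], [0.282, 0.216]]
stray1 0.74 [ 0.642 -0.206] [[0.643, -0.169], [0.662, -0.238], [0.64, -0.243], [0.622, -0.175]]
stray1 0.73 [0.425 0.077] [[0.457, 0.089], [0.458, 0.068], [0.392, 0.066], [0.392, 0.087]]
stray1 0.62 [ 0.417 -0.007] [[0.394, 0.02], [0.451, -0.017], [0.439, -0.035], [0.383, 0.002]]
stray1 0.62 [0.413 0.145] [[0.433, 0.175], [0.447, 0.158], [0.394, 0.114], [0.38, 0.132]]
```

View pics/crop1.png

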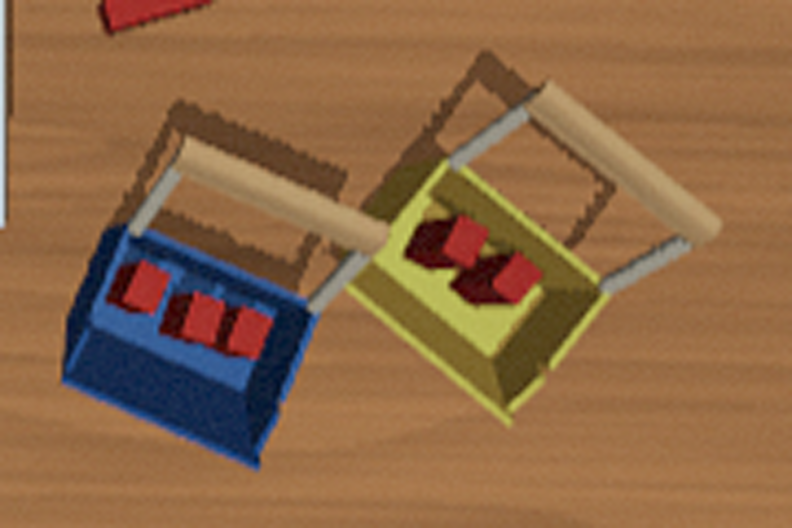

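View pics/crop2.png

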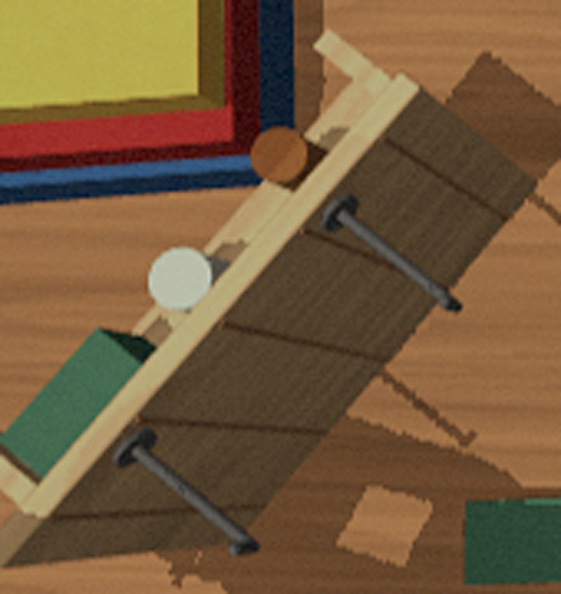

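```bash
cat > fit.py <<'E'
from h import *
from scipy.optimize import least_squares
def W(q,p): 
    a=q[2];p=np.array(p,float);return np.array([q[0]+np.cos(a)*p[0]-np.sin(a)*p[1],q[1]+np.sin(a)*p[0]+np.cos(a)*p[1],p[2]])
def inv(q,xy):
    a=q[2];d=np.array(xy)-q[:2];return np.array([np.cos(a)*d[0]+np.sin(a)*d[1],-np.sin(a)*d[0]+np.cos(a)*d[1]])
def fit(c,pts,uv,q0):
    s=least_squares(lambda q:np.ravel([proj(c,W(q,p))-u for p,u in zip(pts,uv)]),q0,loss="soft_l1")
    return s.x,s.fun.reshape(-1,2)
E
python3 - <<'E'
from fit import *
c=r.read_camera("top")
tp=[(.070,.059,.149),(.070,-.059,.149),(-.065,.06,.085),(-.065,-.06,.085),(.034,.06,.085),(.034,-.06,.085)]
u=lambda L,s,o:[np.array(p)/s+o for p in L]
o=np.array([310,190])
for n,k,b in [("blue",[(183,155),(383,240),(65,380),(258,467),(130,232),(318,305)],[(145,287),(202,318),(250,332)]),
 ("yellow",[(545,95),(712,228),(345,285),(510,420),(450,165),(605,288)],[(466,240),(517,278)])]:
    q,f=fit(c,tp,u(k,4.4,o),[.45,-.2,-.4])
    print(n,q.round(4),np.degrees(q[2]).round(1),f.round(1).tolist())
    print(' bar',W(q,(.07,0,.149)).round(3))
    for p in u(b,4.4,o):
        w=at_z(c,p,.074); print(' blk',w.round(3),(inv(q,w)*1e3).round(0))
hp=[(0,.095,.25),(-.1,.095,.272),(0,-.095,.25),(-.1,-.095,.272)]
q,f=fit(c,hp,u([(135,447),(245,548),(340,213),(455,303)],3.3,np.array([0,120])),[.5,.45,.9])
print("board",q.round(4),np.degrees(q[2]).round(1),f.round(1).tolist(),W(q,(-.075,.095,.254)).round(3),W(q,(-.075,-.095,.254)).round(3))
q,f=fit(c,[(-.095,.135,.055),(-.095,-.135,.055),(.115,.135,.094),(.115,-.135,.094)],[(208,240),(311,242),(210,157),(312,159)],[.6,.03,0])
print("org",q.round(4),f.round(1).tolist())
E
```

```text
blue [ 0.444  -0.2207 -0.3946] -22.6 [[-1.0, -0.4], [-0.1, 0.5], [-0.4, 0.3], [0.5, 0.4], [-0.0, -2.6], [1.5, 0.2]]
 bar [ 0.509 -0.248  0.149]
 blk [ 0.461 -0.189] [ 4. 36.]
 blk [ 0.444 -0.222] [ 1. -1.]
 blk [ 0.437 -0.249] [  4. -29.]
yellow [ 0.477  -0.3887 -0.6861] -39.3 [[-2.1, -0.6], [-0.4, 1.4], [-0.0, -0.1], [0.4, 0.7], [0.1, -2.8], [2.5, 0.2]]
 bar [ 0.531 -0.433  0.149]
 blk [ 0.492 -0.376] [ 3. 20.]
 blk [ 0.471 -0.404] [  5. -16.]
board [0.5206 0.4064 0.9302] 53.3 [[1.3, 0.2], [-0.7, 0.7], [0.8, -0.6], [-1.4, -0.3]] [0.4   0.403 0.254] [0.552 0.289 0.254]
org [0.5889 0.0234 0.0022] [[-0.7, 0.1], [0.7, -0.1], [-1.8, -0.1], [1.8, 0.1]]
```

```bash
cat > plan.py <<'E'
import sys,math,numpy as np
from workcell import r
# usage: plan.py x,y,z,phi,open,extra ...   (m, deg, mm, extra rows)
def plan(wps,start=None):
    s=r.get_state(); R=s["eef_rot"]; p=s["tool_pos"]; ph=math.degrees(math.atan2(R[1,0],R[0,0]))
    print("at",p.round(4),round(ph,1),"q",np.degrees(s["qpos"]).round(0),"t",round(s["time"],2),"w",round(s["gripper_width"]*1e3,1),"gf",round(s["grip_force"],1),"F",s["force"].round(1))
    b,bp=p,ph; rows=[]
    def flush():
        nonlocal rows
        print(rows); rows=[]
    for x,y,z,f,o,e in wps:
        t=np.array([x,y,z]); df=(f-ph+180)%360-180
        n=max(1,math.ceil(max(np.linalg.norm(t-p)/.056,abs(df)/9.5)))+int(e)
        for k in range(n):
            if len(rows)==10: flush(); b,bp=cp,cph
            a=math.radians(bp); A=np.array([[math.cos(a),math.sin(a),0],[math.sin(a),-math.cos(a),0],[0,0,-1]])
            rho=min(1,(k+1)/max(1,n-int(e))); cp=p+(t-p)*rho; cph=ph+df*rho
            d=A.T@(cp-b)*1e3; rows.append([round(o,1)]+[int(round(v)) for v in d]+[round(-math.radians(cph-bp),2)])
        p,ph=t,ph+df; cp,cph=p,ph
    if rows: flush()
if __name__=="__main__": plan([list(map(float,a.split(","))) for a in sys.argv[1:]])
E
python3 plan.py .27,.36,.2,200,45,0 .413,.145,.1,219,45,0 .413,.145,.006,219,45,1 .413,.145,.006,219,5,3 .413,.145,.12,219,5,0 .60,.10,.12,200,5,0 .6,.1,.05,190,5,0 .6,.1,.05,190,45,2 .6,.1,.12,181.7,45,0
```

```text
at [0.2587 0.5689 0.2313] 155.5 q [64. 24. 93. -0. 62. -1.] t 1.55 w 85.4 gf 0.0 F [-0.4 -0.4 -0.1]
[[45.0, -19, -37, 6, -0.16], [45.0, -39, -74, 13, -0.31], [45.0, -58, -111, 19, -0.47], [45.0, -77, -148, 25, -0.62], [45.0, -97, -186, 31, -0.78], [45.0, -141, -213, 51, -0.84], [45.0, -184, -240, 71, -0.91], [45.0, -228, -267, 91, -0.97], [45.0, -272, -295, 111, -1.04], [45.0, -316, -322, 131, -1.11]]
[[45.0, 0, 0, 47, -0.0], [45.0, 0, 0, 94, -0.0], [45.0, 0, 0, 94, -0.0], [5.0, 0, 0, 94, -0.0], [5.0, 0, 0, 94, -0.0], [5.0, 0, 0, 94, -0.0], [5.0, 0, 0, 94, -0.0], [5.0, 0, 0, 56, -0.0], [5.0, 0, 0, 18, -0.0], [5.0, 0, 0, -20, -0.0]]
[[5.0, -29, -38, 0, 0.08], [5.0, -59, -76, 0, 0.17], [5.0, -88, -114, 0, 0.25], [5.0, -117, -153, 0, 0.33], [5.0, -117, -153, 35, 0.42], [5.0, -117, -153, 70, 0.51], [45.0, -117, -153, 70, 0.51], [45.0, -117, -153, 70, 0.51], [45.0, -117, -153, 70, 0.51], [45.0, -117, -153, 35, 0.58]]
[[45.0, 0, 0, -35, 0.07]]
```

Request:
move_arm(increments=[[45,-19,-37,6,-0.16],[45,-39,-74,13,-0.31],[45,-58,-111,19,-0.47],[45,-77,-148,25,-0.62],[45,-97,-186,31,-0.78],[45,-141,-213,51,-0.84],[45,-184,-240,71,-0.91],[45,-228,-267,91,-0.97],[45,-272,-295,111,-1.04],[45,-316,-322,131,-1.11]], force=40)

```text
time: 2.8
tool_pos: [0.4142, 0.1436, 0.1]
eef_rot: [[-0.774, -0.633, 0.001], [-0.633, 0.774, 0.0], [-0.001, -0.0, -1.0]]
force: [0.5, 0.3, 1.6]
gripper_width: 0.0453
grip_force: 0.0
```

```bash
cat > stray.py <<'E'
from h import *
def strays(cam="top",z=.02):
    c=r.read_camera(cam); im=cv2.cvtColor(c["img"],cv2.COLOR_RGB2HSV)
    m=((im[...,1]>150)&((im[...,0]<5)|(im[...,0]>174))&(im[...,2]>60)).astype(np.uint8)
    cs,_=cv2.findContours(m,cv2.RETR_EXTERNAL,cv2.CHAIN_APPROX_NONE)
    for k in cs:
        if cv2.contourArea(k)<60: continue
        q=np.array([at_z(c,p,z) for p in k[:,0].astype(float)])
        (x,y),(w,h),a=cv2.minAreaRect((q*1e3).astype(np.float32)); b=cv2.boxPoints(((x,y),(w,h),a))
        e=max([b[1]-b[0],b[2]-b[1]],key=np.linalg.norm)
        print("red c",(round(x),round(y)),"size",round(max(w,h)),round(min(w,h)),"ang",round(np.degrees(np.arctan2(e[1],e[0]))%180))
    return c
if __name__=="__main__":
    import sys; strays(*sys.argv[1:])
E
python3 stray.py wrist; python3 stray.py; python3 plan.py
```

```text
red c (414, 142) size 74 15 ang 39
red c (424, 75) size 72 16 ang 3
red c (417, -8) size 73 23 ang 149
red c (415, -8) size 69 19 ang 149
red c (442, -242) size 63 29 ang 74
red c (422, 76) size 66 20 ang 5
red c (463, -195) size 30 27 ang 153
red c (468, -415) size 50 24 ang 119
red c (489, -387) size 48 29 ang 126
red c (641, -207) size 73 21 ang 108
red c (831, 646) size 306 209 ang 7
at [0.4147 0.1417 0.099 ] -141.1 q [  17.   22.  121.   -0.   37. -112.] t 2.9 w 45.1 gf 0.0 F [-0.1  0.2  0.6]
```

Request:
move_arm(increments=[[45,0,0,47,0],[45,0,0,94,0],[45,0,0,94,0],[5,0,0,94,0],[5,0,0,94,0],[5,0,0,94,0],[5,0,0,94,0],[5,0,0,56,0],[5,0,0,18,0],[5,0,0,-20,0]])

```text
time: 4.15
tool_pos: [0.4132, 0.1451, 0.1225]
eef_rot: [[-0.776, -0.631, 0.002], [-0.631, 0.776, 0.0], [-0.002, -0.001, -1.0]]
force: [0.0, 0.4, -0.3]
gripper_width: 0.0187
grip_force: 39.7
```

```bash
python3 plan.py .60,.10,.12,200,5,0 .6,.1,.05,190,5,0 .6,.1,.05,190,45,2 .6,.1,.12,181.7,45,0 .424,.076,.1,183,45,0 .424,.076,.006,183,45,1 .424,.076,.006,183,5,3 .424,.076,.12,183,5,0 .58,.06,.12,175,5,0 .58,.06,.05,170,5,0 .58,.06,.05,170,45,2 .58,.06,.12,160,45,0 .416,-.008,.1,149,45,0  .416,-.008,.006,149,45,1  .416,-.008,.006,149,5,3 .416,-.008,.12,149,5,0 .6,.01,.12,130,5,0 .6,.01,.05,120,5,0 .6,.01,.05,120,45,2 .6,.01,.12,110,45,0 .641,-.207,.1,107,45,0 .641,-.207,.006,107,45,1 .641,-.207,.006,107,5,3 .641,-.207,.12,107,5,0 .6,-.04,.12,107,5,0 .6,-.04,.05,107,5,0 .6,-.04,.05,107,45,2 .6,-.04,.12,107,45,0
```

```text
at [0.4132 0.1451 0.1225] -140.9 q [  18.   19.  121.   -0.   40. -111.] t 4.15 w 18.7 gf 39.7 F [ 0.   0.4 -0.3]
[[5.0, -29, -38, 1, 0.08], [5.0, -58, -76, 1, 0.17], [5.0, -87, -115, 2, 0.25], [5.0, -116, -153, 2, 0.33], [5.0, -116, -153, 37, 0.42], [5.0, -116, -153, 72, 0.51], [45.0, -116, -153, 72, 0.51], [45.0, -116, -153, 72, 0.51], [45.0, -116, -153, 72, 0.51], [45.0, -116, -153, 37, 0.58]]
[[45.0, 0, 0, -35, 0.07], [45.0, 44, -1, -30, 0.07], [45.0, 89, -3, -25, 0.06], [45.0, 133, -4, -20, 0.06], [45.0, 178, -6, -15, 0.05], [45.0, 178, -6, 32, 0.05], [45.0, 178, -6, 79, 0.05], [45.0, 178, -6, 79, 0.05], [5.0, 178, -6, 79, 0.05], [5.0, 178, -6, 79, 0.05]]
[[5.0, 0, 0, 0, -0.0], [5.0, 0, 0, 0, -0.0], [5.0, 0, 0, -38, -0.0], [5.0, 0, 0, -76, -0.0], [5.0, 0, 0, -114, -0.0], [5.0, -52, -8, -114, 0.05], [5.0, -103, -16, -114, 0.09], [5.0, -155, -24, -114, 0.14], [5.0, -155, -24, -79, 0.18], [5.0, -155, -24, -44, 0.23]]
[[45.0, 0, 0, 0, -0.0], [45.0, 0, 0, 0, -0.0], [45.0, 0, 0, 0, -0.0], [45.0, 0, 0, -35, 0.09], [45.0, 0, 0, -70, 0.17], [45.0, 37, -24, -65, 0.22], [45.0, 75, -48, -60
[... 568 characters left out ...]
 0.51], [45.0, -104, 92, 0, 0.6]]
[[45.0, -54, -9, 5, 0.01], [45.0, -109, -18, 10, 0.03], [45.0, -163, -27, 15, 0.04], [45.0, -218, -36, 20, 0.05], [45.0, -218, -36, 67, 0.05], [45.0, -218, -36, 114, 0.05], [45.0, -218, -36, 114, 0.05], [5.0, -218, -36, 114, 0.05], [5.0, -218, -36, 114, 0.05], [5.0, -218, -36, 114, 0.05]]
[[5.0, 0, 0, 0, -0.0], [5.0, 0, 0, -38, -0.0], [5.0, 0, 0, -76, -0.0], [5.0, 0, 0, -114, -0.0], [5.0, 43, 2, -114, -0.0], [5.0, 86, 5, -114, -0.0], [5.0, 129, 7, -114, -0.0], [5.0, 172, 10, -114, -0.0], [5.0, 172, 10, -79, -0.0], [5.0, 172, 10, -44, -0.0]]
[[45.0, 0, 0, 0, -0.0], [45.0, 0, 0, 0, -0.0], [45.0, 0, 0, 0, -0.0], [45.0, 0, 0, -35, -0.0], [45.0, 0, 0, -70, -0.0]]
```

Request:
move_arm(increments=[[5,-29,-38,1,0.08],[5,-58,-76,1,0.17],[5,-87,-115,2,0.25],[5,-116,-153,2,0.33],[5,-116,-153,37,0.42],[5,-116,-153,72,0.51],[45,-116,-153,72,0.51],[45,-116,-153,72,0.51],[45,-116,-153,72,0.51],[45,-116,-153,37,0.58]])

```text
time: 5.4
tool_pos: [0.5983, 0.0995, 0.083]
eef_rot: [[-0.995, -0.102, -0.003], [-0.102, 0.995, -0.0], [0.003, -0.0, -1.0]]
force: [0.8, 0.3, 1.1]
gripper_width: 0.0451
grip_force: 0.0
```

Request:
move_arm(increments=[[45,0,0,-35,0.07],[45,44,-1,-30,0.07],[45,89,-3,-25,0.06],[45,133,-4,-20,0.06],[45,178,-6,-15,0.05],[45,178,-6,32,0.05],[45,178,-6,79,0.05],[45,178,-6,79,0.05],[5,178,-6,79,0.05],[5,178,-6,79,0.05]])

```text
time: 6.65
tool_pos: [0.4248, 0.0755, 0.0064]
eef_rot: [[-0.999, -0.053, 0.004], [-0.053, 0.999, 0.001], [-0.004, 0.0, -1.0]]
force: [-0.1, 0.1, 0.1]
gripper_width: 0.0192
grip_force: 39.3
```

Request:
move_arm(increments=[[5,0,0,0,0],[5,0,0,0,0],[5,0,0,-38,0],[5,0,0,-76,0],[5,0,0,-114,0],[5,-52,-8,-114,0.05],[5,-103,-16,-114,0.09],[5,-155,-24,-114,0.14],[5,-155,-24,-79,0.18],[5,-155,-24,-44,0.23]])

```text
time: 7.9
tool_pos: [0.5807, 0.0594, 0.0494]
eef_rot: [[-0.984, 0.178, 0.004], [0.178, 0.984, 0.0], [-0.004, 0.001, -1.0]]
force: [-0.4, 0.3, -0.4]
gripper_width: 0.0188
grip_force: 39.3
```

Request:
move_arm(increments=[[45,0,0,0,0],[45,0,0,0,0],[45,0,0,0,0],[45,0,0,-35,0.09],[45,0,0,-70,0.17],[45,37,-24,-65,0.22],[45,75,-48,-60,0.27],[45,112,-72,-55,0.32],[45,150,-95,-50,0.37],[45,150,-95,-3,0.37]])

```text
time: 9.15
tool_pos: [0.4151, -0.0083, 0.0542]
eef_rot: [[-0.854, 0.521, 0.007], [0.521, 0.854, -0.0], [-0.006, 0.003, -1.0]]
force: [1.6, -0.5, -0.8]
gripper_width: 0.045
grip_force: 0.0
```

Request:
move_arm(increments=[[45,0,0,47,0],[45,0,0,47,0],[5,0,0,47,0],[5,0,0,47,0],[5,0,0,47,0],[5,0,0,47,0],[5,0,0,9,0],[5,0,0,-29,0],[5,0,0,-67,0],[5,-37,28,-67,0.08]])

```text
time: 10.4
tool_pos: [0.4609, -0.003, 0.1226]
eef_rot: [[-0.809, 0.588, 0.005], [0.588, 0.809, -0.0], [-0.004, 0.003, -1.0]]
force: [1.1, -0.9, -1.2]
gripper_width: 0.0191
grip_force: 39.3
```

Request:
move_arm(increments=[[5,-35,31,0,0.08],[5,-69,61,0,0.17],[5,-104,92,0,0.25],[5,-104,92,35,0.34],[5,-104,92,70,0.42],[45,-104,92,70,0.42],[45,-104,92,70,0.42],[45,-104,92,70,0.42],[45,-104,92,35,0.51],[45,-104,92,0,0.6]])

```text
time: 11.65
tool_pos: [0.5995, 0.0106, 0.1203]
eef_rot: [[-0.335, 0.942, 0.001], [0.942, 0.335, -0.0], [-0.0, 0.001, -1.0]]
force: [0.3, -0.3, -0.4]
gripper_width: 0.0449
grip_force: 0.0
```

```bash
python3 stray.py;python3 plan.py
```

```text
red c (440, -245) size 56 29 ang 74
red c (463, -199) size 25 20 ang 155
red c (468, -415) size 50 25 ang 119
red c (489, -387) size 48 29 ang 126
red c (641, -207) size 73 20 ang 108
red c (830, 650) size 306 202 ang 7
at [0.6023 0.0106 0.1251] 109.4 q [ -0.  30. 101.  -0.  49. -19.] t 11.7 w 44.9 gf 0.0 F [2.3 0.4 3.6]
```

Three strays gone from the table; now the fourth.

Request:
move_arm(increments=[[45,-54,-9,5,0.01],[45,-109,-18,10,0.03],[45,-163,-27,15,0.04],[45,-218,-36,20,0.05],[45,-218,-36,67,0.05],[45,-218,-36,114,0.05],[45,-218,-36,114,0.05],[5,-218,-36,114,0.05],[5,-218,-36,114,0.05],[5,-218,-36,114,0.05]])

```text
time: 12.95
tool_pos: [0.6408, -0.2072, 0.0072]
eef_rot: [[-0.29, 0.957, 0.004], [0.957, 0.29, -0.001], [-0.003, 0.004, -1.0]]
force: [-0.5, 0.2, 8.0]
gripper_width: 0.0195
grip_force: 41.2
```

Request:
move_arm(increments=[[5,0,0,0,0],[5,0,0,-38,0],[5,0,0,-76,0],[5,0,0,-114,0],[5,43,2,-114,0],[5,86,5,-114,0],[5,129,7,-114,0],[5,172,10,-114,0],[5,172,10,-79,0],[5,172,10,-44,0]])

```text
time: 14.2
tool_pos: [0.5997, -0.0384, 0.0495]
eef_rot: [[-0.291, 0.957, 0.004], [0.957, 0.291, -0.0], [-0.001, 0.003, -1.0]]
force: [0.6, -0.4, -0.1]
gripper_width: 0.0194
grip_force: 40.2
```

Request:
move_arm(increments=[[45,0,0,0,0],[45,0,0,0,0],[45,0,0,0,0],[45,0,0,-35,0],[45,0,0,-70,0],[45,0,0,-140,0],[45,0,0,-190,0]])

```text
time: 15.08
tool_pos: [0.5987, -0.0394, 0.2417]
eef_rot: [[-0.29, 0.957, 0.002], [0.957, 0.29, -0.0], [-0.001, 0.002, -1.0]]
force: [1.5, -0.1, -0.0]
gripper_width: 0.0452
grip_force: 0.0
```

```bash
python3 - <<'E'
from h import *
c=r.read_camera("wrist"); save(c,"w1.png"); c=r.read_camera("top"); save(c,"t1.png"); print(r.get_state()["time"])
E
```

```text
15.175
```

View pics/t1.png

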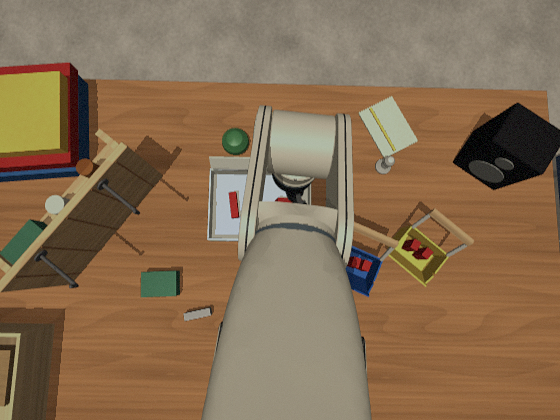

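```bash
python3 plan.py .518,-.2245,.25,67.4,60,1
```

```text
at [ 0.6028 -0.0398  0.247 ] 106.8 q [ -5.  21.  96.   0.  62. -22.] t 15.18 w 45.0 gf 0.0 F [-0.1 -1.2 -0.7]
[[60.0, -30, -27, -1, 0.14], [60.0, -61, -54, -1, 0.28], [60.0, -91, -81, -2, 0.41], [60.0, -122, -108, -2, 0.55], [60.0, -152, -135, -3, 0.69], [60.0, -152, -135, -3, 0.69]]
```

Request:
move_arm(increments=[[60,-30,-27,0,0.14],[60,-61,-54,0,0.28],[60,-91,-81,0,0.41],[60,-122,-108,-2,0.55],[60,-152,-135,-3,0.69],[60,-152,-135,-3,0.69],[60,-152,-135,-3,0.69]])

```text
time: 16.05
tool_pos: [0.5135, -0.2237, 0.2416]
eef_rot: [[0.385, 0.923, 0.001], [0.923, -0.385, 0.0], [0.0, 0.001, -1.0]]
force: [-0.1, -0.8, -0.8]
gripper_width: 0.06
grip_force: 0.0
```

```bash
python3 - <<'E'
from fit import *
c=r.read_camera("wrist"); im=c["img"].copy()
q=[.444,-.2207,-.3946]
for p in [(.070,.059,.149),(.070,.025,.149),(.070,-.059,.149),(-.065,.06,.085),(-.065,-.06,.085),(.034,.06,.085),(.034,-.06,.085)]:
    u=proj(c,W(q,p)); print(u.round(0)); cv2.circle(im,tuple(int(v) for v in u),4,(255,0,255),1)
cv2.imwrite("pics/w2.png",im[:,:,::-1])
E
```

```text
[289. 162.]
[289. 210.]
[288. 312.]
[127. 146.]
[145. 273.]
[245. 146.]
[249. 273.]
```

View pics/w2.png

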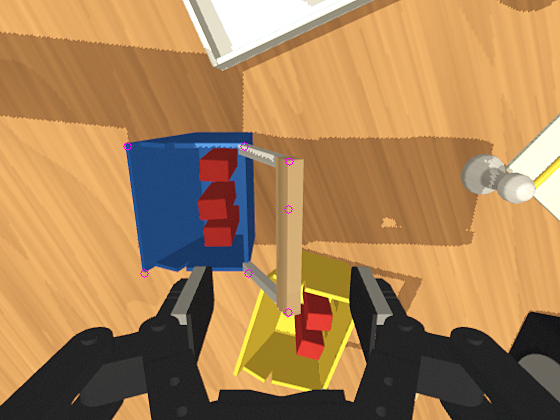

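```bash
python3 plan.py .518,-.2245,.132,67.4,60,1 .518,-.2245,.132,67.4,2,4 .51,-.222,.17,67.4,2,2
```

```text
at [ 0.5137 -0.2233  0.2415] 67.4 q [-25.  18. 101.   0.  61.  -2.] t 16.1 w 60.4 gf 0.0 F [0.3 0.  1.2]
[[60.0, 0, 2, 55, -0.0], [60.0, 1, 4, 110, -0.0], [60.0, 1, 4, 110, -0.0], [2.0, 1, 4, 110, -0.0], [2.0, 1, 4, 110, -0.0], [2.0, 1, 4, 110, -0.0], [2.0, 1, 4, 110, -0.0], [2.0, 1, 4, 110, -0.0], [2.0, 0, -4, 72, -0.0], [2.0, 0, -4, 72, -0.0]]
[[2.0, 0, 0, 0, -0.0]]
```

Request:
move_arm(increments=[[60,0,2,55,0],[60,1,4,110,0],[60,1,4,110,0],[2,1,4,110,0],[2,1,4,110,0],[2,1,4,110,0],[2,1,4,110,0],[2,1,4,110,0],[2,0,-4,72,0],[2,0,-4,72,0]], force=60)

```text
time: 17.35
tool_pos: [0.5116, -0.2233, 0.1725]
eef_rot: [[0.386, 0.923, 0.006], [0.923, -0.386, -0.003], [-0.0, 0.007, -1.0]]
force: [0.5, -0.3, -4.0]
gripper_width: 0.0107
grip_force: 61.3
```

```bash
python3 plan.py  .55,-.27,.25,30,2,0  .55,-.27,.25,0,2,2; python3 - <<'E'
from h import *
save(r.read_camera("side"),"s1.png")
E
```

```text
at [ 0.5116 -0.2233  0.1725] 67.3 q [-25.  23. 105.   0.  52.  -2.] t 17.35 w 10.7 gf 61.3 F [ 0.5 -0.3 -4. ]
[[2.0, -7, 13, -19, 0.16], [2.0, -14, 27, -39, 0.33], [2.0, -21, 40, -58, 0.49], [2.0, -28, 53, -77, 0.65], [2.0, -28, 53, -77, 0.78], [2.0, -28, 53, -77, 0.91], [2.0, -28, 53, -77, 1.04], [2.0, -28, 53, -77, 1.17], [2.0, -28, 53, -77, 1.17], [2.0, -28, 53, -77, 1.17]]
```

View pics/s1.png

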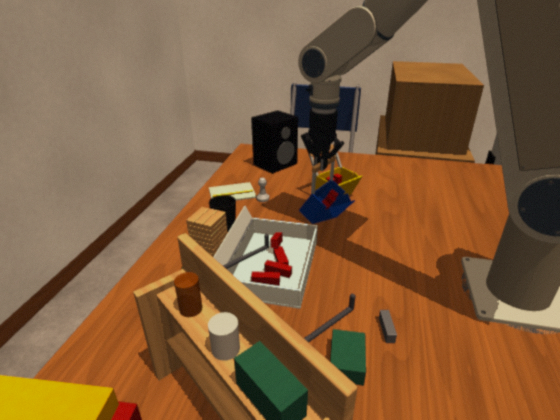

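```bash
python3 plan.py  .53,-.23,.27,60,2,0  .614,-.24,.27,0,2,3
```

```text
at [ 0.5107 -0.2228  0.1709] 67.3 q [-25.  23. 105.   0.  52.  -2.] t 17.4 w 10.5 gf 61.2 F [ 0.3 -0.  -3.9]
[[2.0, 0, 10, -50, 0.06], [2.0, 1, 21, -99, 0.13], [2.0, 4, 32, -99, 0.28], [2.0, 7, 44, -99, 0.43], [2.0, 11, 55, -99, 0.58], [2.0, 14, 67, -99, 0.73], [2.0, 17, 79, -99, 0.88], [2.0, 21, 90, -99, 1.03], [2.0, 24, 102, -99, 1.17], [2.0, 24, 102, -99, 1.17]]
[[2.0, 0, 0, 0, -0.0], [2.0, 0, 0, 0, -0.0]]
```

Request:
move_arm(increments=[[2,0,10,-50,0.06],[2,1,21,-99,0.13],[2,4,32,-99,0.28],[2,7,44,-99,0.43],[2,11,55,-99,0.58],[2,14,67,-99,0.73],[2,17,79,-99,0.88],[2,21,90,-99,1.03],[2,24,102,-99,1.17],[2,24,102,-99,1.17]])

```text
time: 18.65
tool_pos: [0.6131, -0.2394, 0.2665]
eef_rot: [[1.0, 0.006, -0.002], [0.006, -1.0, 0.001], [-0.002, -0.001, -1.0]]
force: [0.3, 0.5, -2.6]
gripper_width: 0.0106
grip_force: 61.1
```

```bash
python3 plan.py; python3 - <<'E'
from fit import *
c=r.read_camera("top"); print([(d["conf"],d["bbox"]) for d in r.look_for("organizer",c)][:2])
w=r.read_camera("wrist"); im=w["img"].copy()
s=r.get_state();p=s["tool_pos"];B=p+[-.025,0,.017]
# predicted theta=30 tub: corners lip & bar ends; organizer near rim
for q in [B+[.059,0,0],B+[-.059,0,0],B+[.06,.085,-.111+.0],B+[-.06,.085,-.111],(.494,-.112,.055),(.684,-.112,.055)]:
    u=proj(w,np.array(q)); cv2.circle(im,tuple(int(v) for v in u),4,(255,0,255),1)
o=np.hstack([cv2.resize(c["img"][120:300,180:420],(480,360)),cv2.resize(im,(320,240)).__class__(()) if 0 else np.pad(cv2.resize(im,(320,240)),((0,120),(0,0),(0,0)))])
cv2.imwrite("pics/m1.png",o[:,:,::-1])
E
```

```text
at [ 0.6131 -0.2394  0.2665] 0.4 q [-22.  25.  87.  -0.  68.  67.] t 18.65 w 10.6 gf 61.1 F [ 0.3  0.5 -2.6]
[(0.77, [206.6, 156.6, 310.7, 241.8])]
```

View pics/m1.png

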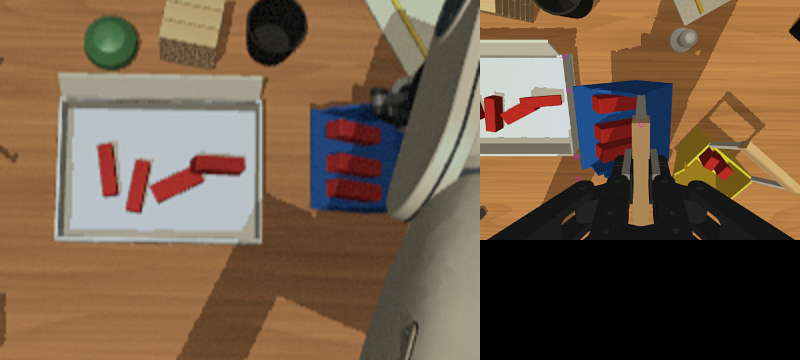

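Request:
move_arm(increments=[[2,0,-45,30,0],[2,0,-65,60,0],[2,0,-79,80,0],[2,0,-92,76,0],[2,0,-106,74,0],[2,0,-120,73,0],[2,0,-133,73,0],[2,0,-146,74,0],[2,0,-160,76,0],[2,0,-160,76,0]], force=25)

```text
time: 20.05
tool_pos: [0.6157, -0.0808, 0.1975]
eef_rot: [[1.0, 0.008, 0.01], [0.008, -1.0, -0.004], [0.01, 0.004, -1.0]]
force: [-0.8, -2.3, 23.3]
gripper_width: 0.0109
grip_force: 174.1
```

```bash
python3 - <<'E'
from fit import *
c=r.read_camera("top"); s=r.read_camera("side")
o=np.hstack([cv2.resize(c["img"][120:300,180:380],(400,360)),cv2.resize(s["img"][140:320,190:390],(400,360))])
cv2.imwrite("pics/m2.png",o[:,:,::-1])
E
```

```text
(no output)
```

View pics/m2.png

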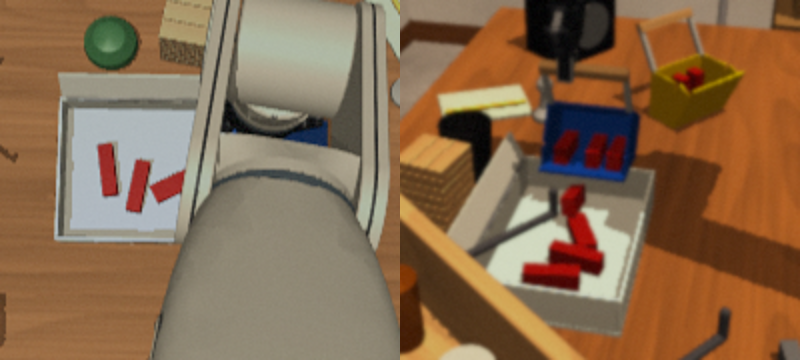

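```bash
cat > tilt.py <<'E'
from fit import *
def T(B,th,p):  # p tub pt; pour dir +y, tub y->+x
    a,z=-(p[0]-.070),p[2]-.149; t=np.radians(th)
    return np.array([B[0]+p[1], B[1]+a*np.cos(t)+z*np.sin(t), B[2]-a*np.sin(t)+z*np.cos(t)])
def fitT(c,pts,uv,B0):
    return least_squares(lambda q:np.ravel([proj(c,T(q[:3],q[3],p))-u for p,u in zip(pts,uv)]),[*B0,50],x_scale=[.01,.01,.01,10])
E
python3 - <<'E'
from tilt import *
s=r.get_state(); print(s["tool_pos"],s["force"],s["grip_force"],s["gripper_width"])
c=r.read_camera("side"); 
f=fitT(c,[(-.065,.06,.085),(-.065,-.06,.085),(.034,.06,.085),(.034,-.06,.085),(.07,.059,.149),(.07,-.059,.149)],
 [(262.5,225),(306,230),(264,192.5),(308,196),(262,175),(308,177.5)],s["tool_pos"]+[-.025,0,.017])
print(f.x.round(3),f.fun.round(1))
E
```

```text
[ 0.61581066 -0.08118138  0.19760128] [-0.85048272 -3.18778551 19.24240729] 172.05339968204498 0.01058108086625413
[ 0.587 -0.088  0.205 56.013] [-0.8  1.  -1.6  1.2  2.1 -1.9  0.7 -0.9  0.7 -0.6 -1.   1.2]
```

Request:
move_arm(increments=[[2,0,-10,0,0],[2,0,-20,0,0],[2,0,-33,5,0],[2,0,-45,11,0],[2,0,-56,18,0],[2,0,-67,26,0],[2,0,-75,33,0],[2,0,-82,41,0],[2,0,-82,41,0]], force=25)

```text
time: 21.32
tool_pos: [0.6112, 0.003, 0.1505]
eef_rot: [[1.0, 0.006, -0.001], [0.006, -1.0, 0.0], [-0.001, -0.0, -1.0]]
force: [0.3, 3.9, 2.4]
gripper_width: 0.0129
grip_force: 157.7
```

```bash
python3 - <<'E'
from fit import *
c=r.read_camera("top"); s=r.read_camera("side")
o=np.hstack([cv2.resize(c["img"][120:300,180:380],(400,360)),cv2.resize(s["img"][140:320,190:390],(400,360))])
cv2.imwrite("pics/m3.png",o[:,:,::-1])
E
```

```text
(no output)
```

View pics/m3.png

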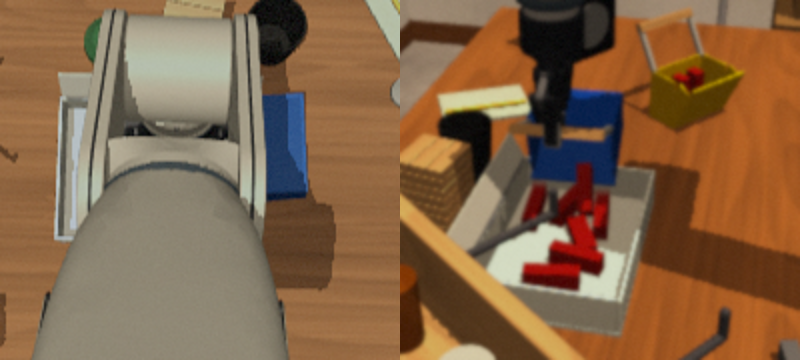

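```bash
python3 plan.py .612,-.02,.26,0,2,0 .425,.077,.26,0,2,0 .425,.077,.15,0,2,1
```

```text
at [0.6115 0.0024 0.1509] 0.3 q [-1. 29. 98. -0. 53. 89.] t 21.43 w 13.2 gf 155.0 F [0.7 2.3 0.6]
[[2.0, 0, 11, -55, 0.0], [2.0, 0, 22, -109, 0.01], [2.0, -46, -2, -109, 0.01], [2.0, -93, -27, -109, 0.01], [2.0, -139, -51, -109, 0.01], [2.0, -186, -76, -109, 0.01], [2.0, -186, -76, -54, 0.01], [2.0, -186, -76, 1, 0.01], [2.0, -186, -76, 1, 0.01]]
```

Request:
move_arm(increments=[[2,0,5,-25,0],[2,0,11,-55,0],[2,0,22,-109,0],[2,-46,0,-109,0],[2,-93,-27,-109,0],[2,-139,-51,-109,0],[2,-186,-76,-109,0],[2,-186,-76,-109,0],[2,-186,-76,-54,0]])

```text
time: 22.55
tool_pos: [0.4295, 0.0778, 0.2081]
eef_rot: [[1.0, 0.006, 0.011], [0.006, -1.0, 0.001], [0.011, -0.001, -1.0]]
force: [1.0, -0.3, -3.0]
gripper_width: 0.0132
grip_force: 155.3
```

```bash
python3 - <<'E'
from fit import *
c=r.read_camera("top"); s=r.read_camera("side"); print(r.get_state()["tool_pos"],r.get_state()["force"])
o=np.hstack([cv2.resize(c["img"][120:320,180:380],(400,400)),cv2.resize(s["img"][140:340,220:420],(400,400))])
cv2.imwrite("pics/m4.png",o[:,:,::-1])
E
```

```text
[0.4223675  0.07652869 0.2016262 ] [-0.57818749 -0.29677466 -1.2807824 ]
```

View pics/m4.png

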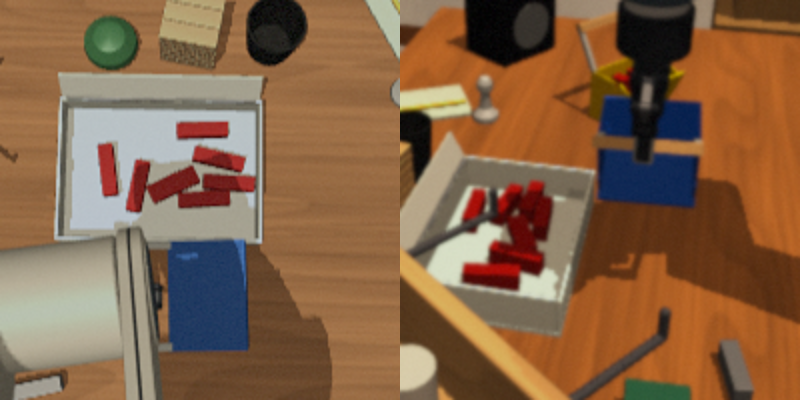

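Request:
move_arm(increments=[[2,0,0,50,0],[2,0,0,70,0],[2,0,0,78,0],[2,0,0,82,0]])

```text
time: 23.15
tool_pos: [0.4266, 0.0774, 0.1239]
eef_rot: [[1.0, 0.004, 0.001], [0.004, -1.0, -0.0], [0.001, 0.0, -1.0]]
force: [0.3, -0.4, -2.4]
gripper_width: 0.0132
grip_force: 155.2
```

```bash
python3 plan.py; python3 - <<'E'
from tilt import *
s=r.read_camera("side")
d=r.silhouettes("blue_tub",s); print([(round(x["conf"],2),x["bbox"]) for x in d])
B=r.get_state()["tool_pos"]+[-.025,0,.01]
for th in (80,90,96,105):
    u=np.array([proj(s,T(B,th,p)) for p in [(-.065,.06,.085),(-.065,-.06,.085),(.034,.06,.085),(.034,-.06,.085)]]); print(th,u.round(0).tolist(),T(B,th,(-.065,0,.085)).round(3))
o=np.hstack([cv2.resize(s["img"][140:340,220:420],(400,400))])
cv2.imwrite("pics/m5.png",o[:,:,::-1])
E
```

```text
at [0.4266 0.0774 0.1239] 0.3 q [  9.  19. 121.  -0.  40.  98.] t 23.15 w 13.2 gf 155.2 F [ 0.3 -0.4 -2.4]
[(0.67, [311.3, 210.8, 370.2, 267.4]), (0.37, [283.9, 237.5, 293.1, 259.1])]
80 [[322.0, 279.0], [370.0, 286.0], [325.0, 244.0], [375.0, 250.0]] [ 0.401  0.038 -0.01 ]
90 [[324.0, 270.0], [371.0, 276.0], [326.0, 238.0], [375.0, 245.0]] [ 0.401  0.014 -0.001]
96 [[324.0, 264.0], [371.0, 271.0], [326.0, 235.0], [376.0, 241.0]] [ 0.401 -0.     0.006]
105 [[326.0, 256.0], [372.0, 262.0], [326.0, 231.0], [376.0, 237.0]] [ 0.401 -0.019  0.02 ]
```

Request:
move_arm(increments=[[2,0,0,6,0],[2,0,0,10,0],[2,0,0,10,0],[28,0,0,10,0],[30,0,0,10,0],[30,0,12,5,0],[30,0,25,0,0],[30,0,40,-4,0],[30,0,55,-8,0],[30,0,70,-10,0]])

```text
time: 24.5
tool_pos: [0.426, 0.0064, 0.1337]
eef_rot: [[1.0, 0.004, 0.001], [0.004, -1.0, 0.0], [0.001, -0.0, -1.0]]
force: [0.2, 3.5, 0.5]
gripper_width: 0.0299
grip_force: 1.5
```

```bash
python3 - <<'E'
from tilt import *
s=r.read_camera("side"); w=r.read_camera("wrist"); print(r.get_state()["tool_pos"],r.get_state()["force"])
o=np.hstack([cv2.resize(s["img"][140:340,220:420],(400,300)),cv2.resize(w["img"],(400,300))])
cv2.imwrite("pics/m6.png",o[:,:,::-1])
E
```

```text
[0.42608588 0.00624775 0.13360439] [ 0.24109629  0.5378791  -0.09611951]
```

View pics/m6.png

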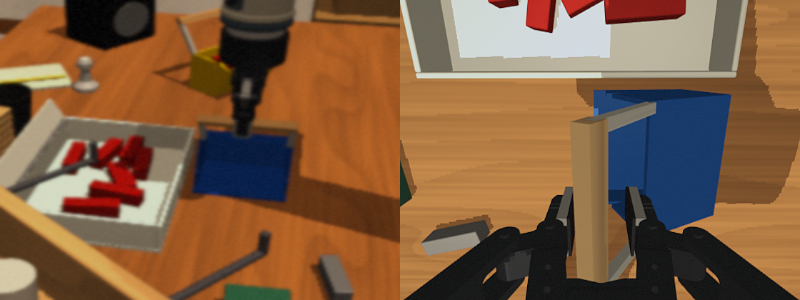

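```bash
python3 plan.py .426,.006,.25,0,40,0 .547,-.4137,.24,50.7,60,1
```

```text
at [0.4261 0.0062 0.1336] 0.2 q [ -1.  17. 122.   0.  41.  89.] t 24.6 w 29.8 gf 0.2 F [ 0.2  0.5 -0.1]
[[40.0, 0, 0, -39, 0.0], [40.0, 0, 0, -78, 0.0], [40.0, 0, 0, -116, 0.0], [60.0, 15, 53, -115, -0.11], [60.0, 30, 105, -114, -0.22], [60.0, 45, 158, -113, -0.33], [60.0, 60, 210, -111, -0.44], [60.0, 75, 263, -110, -0.55], [60.0, 90, 315, -109, -0.66], [60.0, 105, 368, -108, -0.77]]
[[60.0, -26, 48, 1, -0.11], [60.0, -26, 48, 1, -0.11]]
```

Request:
move_arm(increments=[[40,0,0,-39,0],[40,0,0,-78,0],[40,0,0,-116,0],[60,15,53,-115,-0.11],[60,30,105,-114,-0.22],[60,45,158,-113,-0.33],[60,60,210,-111,-0.44],[60,75,263,-110,-0.55],[60,90,315,-109,-0.66],[60,105,368,-108,-0.77]])

```text
time: 25.85
tool_pos: [0.533, -0.3614, 0.2409]
eef_rot: [[0.712, 0.702, -0.0], [0.702, -0.712, 0.001], [0.0, -0.001, -1.0]]
force: [1.0, -0.0, 0.5]
gripper_width: 0.0602
grip_force: 0.0
```

Request:
move_arm(increments=[[60,-26,48,1,-0.11],[60,-26,48,1,-0.11],[60,-26,48,1,-0.11]])

```text
time: 26.22
tool_pos: [0.5472, -0.4118, 0.2394]
eef_rot: [[0.634, 0.773, -0.001], [0.773, -0.634, 0.002], [0.0, -0.002, -1.0]]
force: [-0.3, 0.8, -0.3]
gripper_width: 0.0601
grip_force: 0.0
```

```bash
python3 - <<'E'
from fit import *
w=r.read_camera("wrist"); im=w["img"].copy(); q=[.477,-.3887,-.6861]
for p in [(.070,.059,.149),(.070,.025,.149),(.070,-.059,.149),(-.065,.06,.085),(-.065,-.06,.085),(.034,.06,.085),(.034,-.06,.085)]:
    u=proj(w,W(q,p)); cv2.circle(im,tuple(int(v) for v in u),4,(255,0,255),1)
t=r.read_camera("top"); print([(d["conf"],np.round(d["bbox"])) for d in r.look_for("organizer",t)][:2])
o=np.hstack([cv2.resize(t["img"][120:320,180:380],(360,360)),cv2.resize(im,(440,330)).copy() if 0 else np.pad(cv2.resize(im,(440,330)),((0,30),(0,0),(0,0)))])
cv2.imwrite("pics/m7.png",o[:,:,::-1])
E
python3 plan.py .547,-.4137,.132,50.7,60,1 .547,-.4137,.132,50.7,2,4 .543,-.411,.17,50.7,2,2
```

```text
[(0.83, array([205., 156., 310., 243.]))]
at [ 0.5476 -0.4111  0.2403] 50.7 q [-38.  29.  85.   0.  67.   1.] t 26.38 w 60.0 gf 0.0 F [-0.1  0.3  0.9]
[[60.0, -1, 1, 54, 0.0], [60.0, -2, 1, 108, 0.0], [60.0, -2, 1, 108, 0.0], [2.0, -2, 1, 108, 0.0], [2.0, -2, 1, 108, 0.0], [2.0, -2, 1, 108, 0.0], [2.0, -2, 1, 108, 0.0], [2.0, -2, 1, 108, 0.0], [2.0, -3, -4, 70, 0.0], [2.0, -3, -4, 70, 0.0]]
[[2.0, 0, 0, 0, -0.0]]
```

View pics/m7.png

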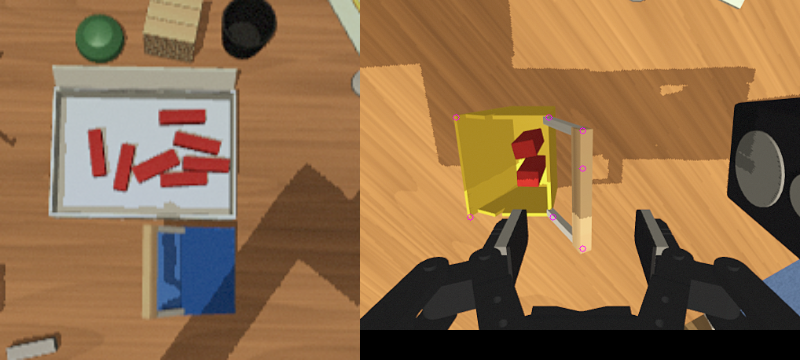

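Request:
move_arm(increments=[[60,-1,1,54,0],[60,-2,1,108,0],[60,-2,1,108,0],[2,-2,1,108,0],[2,-2,1,108,0],[2,-2,1,108,0],[2,-2,1,108,0],[2,-2,1,108,0],[2,-3,-4,70,0],[2,-3,-4,70,0]], force=60)

```text
time: 27.62
tool_pos: [0.5446, -0.4138, 0.1743]
eef_rot: [[0.634, 0.774, 0.006], [0.774, -0.633, -0.005], [0.0, 0.008, -1.0]]
force: [0.9, -0.9, -3.2]
gripper_width: 0.0103
grip_force: 61.9
```

```bash
python3 plan.py .56,-.36,.27,35,2,0 .614,-.2394,.2665,0,2,2
```

```text
at [ 0.5446 -0.4138  0.1743] 50.7 q [-38.  32.  88.   0.  59.   1.] t 27.62 w 10.3 gf 61.9 F [ 0.9 -0.9 -3.2]
[[2.0, 26, -11, -48, 0.14], [2.0, 51, -22, -96, 0.27], [2.0, 83, -31, -95, 0.43], [2.0, 115, -39, -94, 0.58], [2.0, 147, -48, -93, 0.73], [2.0, 179, -57, -92, 0.88], [2.0, 179, -57, -92, 0.88], [2.0, 179, -57, -92, 0.88]]
```

Request:
move_arm(increments=[[2,10,-4,-48,0.05],[2,51,-22,-96,0.27],[2,83,-31,-95,0.43],[2,115,-39,-94,0.58],[2,147,-48,-93,0.73],[2,179,-57,-92,0.88],[2,179,-57,-92,0.88],[2,179,-57,-92,0.88]])

```text
time: 28.62
tool_pos: [0.6117, -0.2377, 0.2615]
eef_rot: [[1.0, 0.007, -0.001], [0.007, -1.0, -0.0], [-0.001, 0.0, -1.0]]
force: [-0.9, -0.2, -3.6]
gripper_width: 0.01
grip_force: 61.5
```

```bash
python3 plan.py; python3 stray.py
```

```text
at [ 0.6117 -0.2377  0.2615] 0.4 q [-22.  25.  88.  -0.  67.  67.] t 28.62 w 10.0 gf 61.5 F [-0.9 -0.2 -3.6]
red c (565, -16) size 168 69 ang 85
red c (587, -233) size 79 57 ang 102
red c (611, -53) size 68 20 ang 78
red c (593, 97) size 69 19 ang 8
red c (651, -31) size 66 19 ang 91
red c (830, 650) size 306 202 ang 7
```

Request:
move_arm(increments=[[2,0,-45,30,0],[2,0,-65,60,0],[2,0,-79,78,0],[2,0,-92,74,0],[2,0,-106,72,0],[2,0,-120,71,0],[2,0,-133,71,0],[2,0,-146,73,0],[2,0,-160,76,0],[2,0,-160,76,0]], force=25)

```text
time: 29.92
tool_pos: [0.6158, -0.0802, 0.1928]
eef_rot: [[1.0, 0.006, 0.012], [0.006, -1.0, -0.005], [0.012, 0.005, -1.0]]
force: [-1.5, -3.3, 26.3]
gripper_width: 0.0109
grip_force: 192.2
```

Request:
move_arm(increments=[[2,0,-10,0,0],[2,0,-20,0,0],[2,0,-33,5,0],[2,0,-45,11,0],[2,0,-56,18,0],[2,0,-67,26,0],[2,0,-75,33,0],[2,0,-82,41,0],[2,0,-82,41,0]], force=25)

```text
time: 31.05
tool_pos: [0.6116, 0.0049, 0.1465]
eef_rot: [[1.0, 0.005, 0.002], [0.005, -1.0, 0.001], [0.002, -0.001, -1.0]]
force: [-3.5, 5.2, 8.6]
gripper_width: 0.0153
grip_force: 132.7
```

```bash
python3 plan.py; python3 - <<'E'
from tilt import *
s=r.read_camera("side"); d=r.silhouettes("yellow_tub",s); print([(round(x["conf"],2),np.round(x["bbox"])) for x in d])
B=r.get_state()["tool_pos"]+[-.025,0,.01]
for th in (60,80,90,96,105):
    u=np.array([proj(s,T(B,th,p)) for p in [(-.065,.06,.085),(-.065,-.06,.085),(.034,.06,.085),(.034,-.06,.085)]]); print(th,u.round(0).tolist(),T(B,th,(-.065,0,.085)).round(3))
im=cv2.cvtColor(s["img"],cv2.COLOR_RGB2HSV)
m=((im[...,1]>150)&((im[...,0]<5)|(im[...,0]>174))&(im[...,2]>60)).astype(np.uint8)
n,l,st,ce=cv2.connectedComponentsWithStats(m); print([(x.tolist()) for x in st[1:] if x[4]>20])
print([(round(x["conf"],2),np.round(x["bbox"])) for x in r.look_for("stray1",s)])
E
```

```text
at [0.6116 0.0049 0.1465] 0.3 q [-1. 29. 98.  0. 52. 89.] t 31.05 w 15.3 gf 132.7 F [-3.5  5.2  8.6]
[(0.73, array([249., 189., 304., 242.]))]
60 [[254.0, 258.0], [298.0, 264.0], [258.0, 221.0], [303.0, 227.0]] [0.587 0.017 0.008]
80 [[259.0, 245.0], [302.0, 251.0], [260.0, 212.0], [304.0, 217.0]] [ 0.587 -0.035  0.013]
90 [[262.0, 238.0], [304.0, 243.0], [260.0, 207.0], [305.0, 212.0]] [ 0.587 -0.059  0.022]
96 [[263.0, 233.0], [305.0, 238.0], [261.0, 204.0], [305.0, 209.0]] [ 0.587 -0.073  0.029]
105 [[264.0, 225.0], [306.0, 230.0], [261.0, 200.0], [305.0, 205.0]] [ 0.587 -0.092  0.043]
[[252, 224, 44, 60, 1175], [252, 238, 11, 13, 78], [112, 402, 29, 18, 379]]
[(0.82, array([253., 271., 282., 287.])), (0.73, array([380., 312., 397., 343.])), (0.72, array([189., 208., 226., 258.])), (0.67, array([269., 246., 290., 263.])), (0.57, array([263., 256., 293., 278.])), (0.43, array([264., 241., 272., 252.]))]
```

Request:
move_arm(increments=[[2,0,5,-25,0],[2,0,11,-55,0],[2,0,22,-115,0],[2,0,70,-115,0],[2,0,125,-115,0],[2,0,178,-115,0],[2,0,178,-80,0],[2,0,178,-50,0],[2,0,178,-50,0]])

```text
time: 32.33
tool_pos: [0.6096, -0.1741, 0.1928]
eef_rot: [[1.0, 0.004, -0.005], [0.004, -1.0, 0.002], [-0.005, -0.002, -1.0]]
force: [0.9, -0.0, -1.5]
gripper_width: 0.0151
grip_force: 129.0
```

```bash
python3 plan.py; python3 stray.py; python3 - <<'E'
from tilt import *
s=r.read_camera("side"); d=r.silhouettes("yellow_tub",s); print([(round(x["conf"],2),np.round(x["bbox"])) for x in d])
B=r.get_state()["tool_pos"]+[-.025,0,.01]
for th in (80,90,100,110,120):
    u=np.array([proj(s,T(B,th,p)) for p in [(-.065,.06,.085),(-.065,-.06,.085),(.034,.06,.085),(.034,-.06,.085)]]); print(th,u.round(0).tolist(),T(B,th,(-.065,0,.085)).round(3))
im=cv2.cvtColor(s["img"],cv2.COLOR_RGB2HSV)
m=((im[...,1]>150)&((im[...,0]<5)|(im[...,0]>174))&(im[...,2]>60)).astype(np.uint8)
n,l,st,ce=cv2.connectedComponentsWithStats(m); print([(x.tolist()) for x in st[1:] if x[4]>20])
m=((im[...,1]>120)&(abs(im[...,0].astype(int)-28)<6)&(im[...,2]>50)).astype(np.uint8); m[:,:220]=0;m[:150]=0
n,l,st,ce=cv2.connectedComponentsWithStats(m); print([(x.tolist()) for x in st[1:] if x[4]>80])
c=r.read_camera("top"); print([(round(x["conf"],2),np.round(x["bbox"])) for x in r.look_for("stray1",c)],[np.round(x["bbox"]) for x in r.look_for("organizer",c)][:1])
E
```

```text
at [ 0.6096 -0.1741  0.1928] 0.2 q [-17.  28.  94.  -0.  59.  73.] t 32.33 w 15.1 gf 129.0 F [ 0.9 -0.  -1.5]
red c (565, -16) size 168 69 ang 85
red c (611, -54) size 68 20 ang 78
red c (593, 97) size 69 19 ang 8
red c (651, -31) size 66 19 ang 91
red c (631, 23) size 68 24 ang 16
red c (830, 652) size 306 199 ang 7
[(0.93, array([270., 150., 315., 194.])), (0.71, array([272., 246., 287., 261.]))]
80 [[274.0, 199.0], [313.0, 203.0], [275.0, 168.0], [315.0, 171.0]] [ 0.588 -0.214  0.063]
90 [[276.0, 192.0], [314.0, 197.0], [276.0, 163.0], [315.0, 167.0]] [ 0.588 -0.238  0.072]
100 [[278.0, 186.0], [315.0, 189.0], [276.0, 159.0], [316.0, 163.0]] [ 0.588 -0.261  0.085]
110 [[279.0, 178.0], [316.0, 182.0], [276.0, 155.0], [316.0, 158.0]] [ 0.588 -0.28   0.102]
120 [[280.0, 170.0], [318.0, 174.0], [276.0, 151.0], [316.0, 154.0]] [ 0.588 -0.297  0.122]
[[246, 230, 50, 54, 1477], [252, 235, 11, 16, 110], [112, 402, 29, 18, 376]]
[]
[(0.77, array([229., 191., 240., 218.])), (0.67, array([181., 304., 214., 320.])), (0.61, array([245., 200., 255., 227.])), (0.56, array([251., 202., 277., 217.])), (0.41, array([258., 107., 292., 157.]))] [array([207., 153., 311., 241.])]
```

Request:
move_arm(increments=[[2,0,0,45,0],[2,0,0,66,0],[2,0,0,74,0],[2,0,0,78,0],[2,0,0,78,0]])

```text
time: 33.25
tool_pos: [0.6123, -0.1737, 0.1182]
eef_rot: [[1.0, 0.005, 0.001], [0.005, -1.0, -0.0], [0.001, 0.0, -1.0]]
force: [-0.5, -0.3, -2.7]
gripper_width: 0.015
grip_force: 128.9
```

```bash
python3 plan.py
```

```text
at [ 0.6123 -0.1737  0.1182] 0.3 q [-17.  33.  96.  -0.  51.  73.] t 33.25 w 15.0 gf 128.9 F [-0.5 -0.3 -2.7]
```

Request:
move_arm(increments=[[2,0,0,5,0],[2,0,0,9,0],[2,0,0,9,0],[28,0,0,9,0],[30,0,0,8,0],[30,0,12,4,0],[30,0,25,0,0],[30,0,40,-6,0],[30,0,55,-10,0],[30,0,70,-13,0]])

```text
time: 34.5
tool_pos: [0.612, -0.2449, 0.1307]
eef_rot: [[1.0, 0.004, 0.0], [0.004, -1.0, -0.0], [0.0, 0.0, -1.0]]
force: [-0.9, -0.2, 0.5]
gripper_width: 0.0299
grip_force: 0.2
```

Request:
move_arm(increments=[[40,0,0,-30,0],[50,0,0,-80,0],[50,0,0,-130,0],[50,-30,0,-160,0]])

```text
time: 35.0
tool_pos: [0.5836, -0.2448, 0.2934]
eef_rot: [[1.0, 0.005, 0.004], [0.005, -1.0, -0.002], [0.004, 0.002, -1.0]]
force: [-1.3, -0.6, 0.1]
gripper_width: 0.05
grip_force: 0.0
```

```bash
python3 stray.py; python3 - <<'E'
from tilt import *
w=r.read_camera("wrist"); c=r.read_camera("top"); s=r.read_camera("side")
o=np.vstack([np.hstack([cv2.resize(c["img"][140:320,200:380],(300,300)),cv2.resize(s["img"][180:290,220:330],(300,300))]),np.pad(cv2.resize(w["img"],(400,300)),((0,0),(0,200),(0,0)))])
cv2.imwrite("pics/m8.png",o[:,:,::-1]); print(r.get_state()["tool_pos"],r.get_state()["time"])
E
```

```text
red c (565, -16) size 168 69 ang 85
red c (611, -54) size 68 20 ang 78
red c (593, 97) size 70 19 ang 8
red c (651, -31) size 66 19 ang 91
red c (631, 23) size 68 24 ang 16
red c (831, 645) size 306 212 ang 7
[ 0.58195129 -0.24427468  0.29082992] 35.2
```

View pics/m8.png

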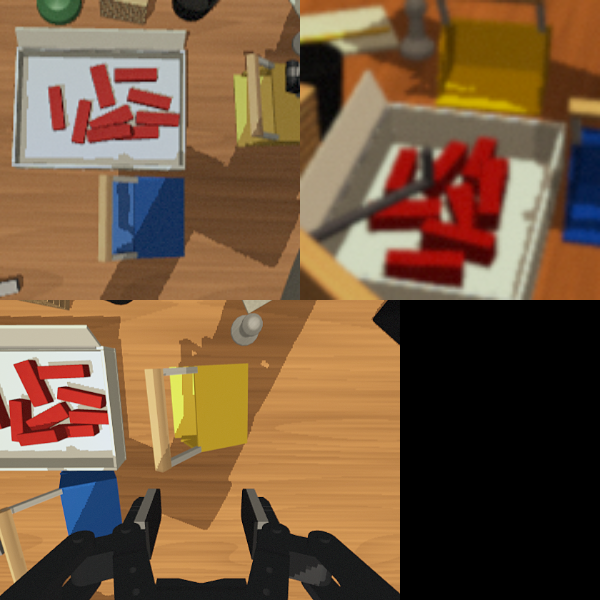

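```bash
cat > lie.py <<'E'
from tilt import *
# fit lying tub (theta=65): pose of lip centre x,y, yaw from mask of wooden bar ends is manual
def lying(q,p):   # q=(bar x,y,yaw_pour dir angle); tub pt -> world
    a,z=-(p[0]-.070),p[2]-.149; t=np.radians(q[3] if len(q)>3 else 65)
    u=a*np.cos(t)+z*np.sin(t); h=.1495-a*np.sin(t)+z*np.cos(t)
    d=np.array([np.cos(q[2]),np.sin(q[2])]); l=np.array([d[1],-d[0]])
    xy=np.array(q[:2])+u*d+p[1]*l; return np.array([*xy,h])
E
python3 - <<'E'
from lie import *
w=r.read_camera("wrist")
a,b=at_z(w,(217,97),.152),at_z(w,(230,235),.152); print(a,b,np.linalg.norm(a-b),(a+b)/2)
q=[*(a+b)/2,np.arctan2(*(a-b)[[1,0]])+np.pi/2]; print(np.degrees(q[2]))
for n,p in [("lip+",(-.065,.06,.085)),("lip-",(-.065,-.06,.085)),("rim+",(.034,.06,.085)),("rim-",(.034,-.06,.085)),("bot+",(.034,.06,0)),("bot-",(.034,-.06,0))]: print(n,proj(w,lying(q,p)).round(0)*.714+[0,300])
E
```

```text
[ 0.65743411 -0.19514259] [ 0.54409557 -0.20032651] 0.11345702603293255 [ 0.60076484 -0.19773455]
92.6187938711193
lip+ [171.36  365.688]
lip- [176.358 436.374]
rim+ [195.636 364.26 ]
rim- [199.92  452.082]
bot+ [250.614 362.118]
bot- [249.186 442.8  ]
```

```bash
python3 plan.py .626,-.197,.23,2.6,60,0 .626,-.197,.132,2.6,60,1 .626,-.197,.132,2.6,2,3 .626,-.205,.18,2.6,2,0 .626,-.205,.25,2.6,2,1
```

```text
at [ 0.5818 -0.244   0.2897] 0.3 q [-24.  21.  90.   0.  69.  66.] t 35.25 w 49.8 gf 0.0 F [ 0.6  0.1 -0.3]
[[60.0, 22, -23, 30, -0.02], [60.0, 44, -47, 60, -0.04], [60.0, 44, -47, 109, -0.04], [60.0, 44, -47, 158, -0.04], [60.0, 44, -47, 158, -0.04], [2.0, 44, -47, 158, -0.04], [2.0, 44, -47, 158, -0.04], [2.0, 44, -47, 158, -0.04], [2.0, 44, -47, 158, -0.04], [2.0, 44, -39, 110, -0.04]]
[[2.0, 0, 0, -35, -0.0], [2.0, 0, 0, -70, -0.0], [2.0, 0, 0, -70, -0.0]]
```

Request:
move_arm(increments=[[60,22,-23,30,-0.02],[60,44,-47,60,-0.04],[60,44,-47,109,-0.04],[60,44,-47,158,-0.04],[60,44,-47,158,-0.04],[2,44,-47,158,-0.04],[2,44,-47,158,-0.04],[2,44,-47,158,-0.04],[2,44,-47,158,-0.04],[2,44,-39,110,-0.04]], force=60)

```text
time: 36.5
tool_pos: [0.6234, -0.2036, 0.178]
eef_rot: [[0.999, 0.046, -0.007], [0.046, -0.999, 0.002], [-0.006, -0.002, -1.0]]
force: [0.5, -1.6, -2.7]
gripper_width: 0.0116
grip_force: 58.4
```

Request:
move_arm(increments=[[2,0,0,-35,0],[2,0,0,-70,0],[2,0,0,-70,0]])

```text
time: 36.88
tool_pos: [0.6274, -0.2051, 0.254]
eef_rot: [[0.999, 0.045, 0.006], [0.045, -0.999, -0.002], [0.006, 0.003, -1.0]]
force: [0.4, -0.1, -2.1]
gripper_width: 0.0108
grip_force: 60.6
```

```bash
cat > th.py <<'E'
from tilt import *
# estimate theta, B of the held tub from colour mask in a camera by IoU of hull of body points
import sys
def body(y): return [(-.025,y,0),(.034,y,0),(.034,y,.085),(-.065,y,.085)]
def est(color,cam,yaw,B0,ths=range(0,130,4)):
    c=r.read_camera(cam); im=cv2.cvtColor(c["img"],cv2.COLOR_RGB2HSV).astype(int)
    h={"yellow":28,"blue":110}[color]
    m=((im[...,1]>110)&(abs(im[...,0]-h)<(5 if color=="yellow" else 12))&(im[...,2]>35)).astype(np.uint8)
    d=np.array([-np.cos(yaw),-np.sin(yaw)]); l=np.array([-np.sin(yaw),np.cos(yaw)])
    res=[]
    def sc(q):
        B=np.array(B0)+q[:3]; t=np.radians(q[3]); P_=[]
        for p in body(.06)+body(-.06):
            a,z=-(p[0]-.07),p[2]-.149; u=a*np.cos(t)+z*np.sin(t); w=-a*np.sin(t)+z*np.cos(t)
            P_.append(proj(c,np.array([*(B[:2]+u*d+p[1]*l),B[2]+w])))
        h_=cv2.convexHull(np.array(P_,np.float32)).astype(np.int32)
        k=np.zeros_like(m); cv2.fillConvexPoly(k,h_,1)
        x,y,ww,hh=cv2.boundingRect(h_); roi=np.zeros_like(m); roi[max(0,y-25):y+hh+25,max(0,x-25):x+ww+25]=1
        mm=m*roi; return (k&mm).sum()/max(1,(k|mm).sum())
    for t in ths:
        for dz in (-.02,-.01,0,.01):
            res.append((sc([0,0,dz,t]),t,dz))
    return sorted(res)[::-1][:5]
E
python3 plan.py; python3 - <<'E'
from th import *
p=r.get_state()["tool_pos"]; B=p+[-.025,0,.017]
for cam in("side","top"): print(cam,[(round(a,2),t,dz) for a,t,dz in est("yellow",cam,np.radians(-87.4),B)])
E
```

```text
at [ 0.6274 -0.2051  0.254 ] 2.6 q [-19.  26.  88.  -0.  66.  68.] t 36.88 w 10.8 gf 60.6 F [ 0.4 -0.1 -2.1]
side [(np.float64(0.01), 36, -0.02), (np.float64(0.01), 32, -0.02), (np.float64(0.01), 40, 0), (np.float64(0.01), 40, -0.01), (np.float64(0.01), 36, -0.01)]
top [(np.float64(0.01), 12, -0.01), (np.float64(0.01), 12, -0.02), (np.float64(0.01), 16, -0.01), (np.float64(0.01), 16, -0.02), (np.float64(0.01), 12, 0)]
```

```bash
python3 - <<'E'
from h import *
s=r.read_camera("side"); d=r.silhouettes("yellow_tub",s); im=cv2.cvtColor(s["img"],cv2.COLOR_RGB2HSV)
for x in d[:2]: print(x["conf"],np.round(x["bbox"]),np.percentile(im[x["mask"]],[20,50,80],axis=0).tolist())
E
sed -i 's/{"yellow":28,"blue":110}\[color\]/{"yellow":28,"blue":112}[color]/; s/abs(im\[...,0\]-h)<(5 if color=="yellow" else 12)/abs(im[...,0]-h)<HW/; s/^import sys/import sys; HW=6/' th.py
```

```text
0.92 [266. 131. 310. 202.] [[18.0, 218.0, 82.0], [20.0, 247.0, 97.0], [21.0, 255.0, 158.0]]
```

```bash
sed -i 's/"yellow":28/"yellow":23/; s/im\[...,1\]>110/im[...,1]>200/' th.py; python3 - <<'E'
from th import *
p=r.get_state()["tool_pos"]; B=p+[-.025,0,.017]
for cam in("side","top"): print(cam,[(round(float(a),2),t,dz) for a,t,dz in est("yellow",cam,np.radians(-87.4),B,range(10,60,4))])
E
python3 plan.py .55,-.1,.33,40,2,0 .42,.12,.33,100,2,0 .38,.2,.33,143.3,2,1
```

```text
side [(0.95, 34, -0.01), (0.92, 38, -0.01), (0.9, 46, -0.02), (0.9, 42, -0.02), (0.89, 50, -0.02)]
top [(0.0, 22, -0.02), (0.0, 18, -0.01), (0.0, 22, -0.01), (0.0, 26, -0.02), (0.0, 26, -0.01)]
at [ 0.6249 -0.2042  0.2485] 2.6 q [-19.  26.  88.   0.  66.  68.] t 37.17 w 10.9 gf 60.6 F [-1.1  0.6 -2.5]
[[2.0, -18, -27, -20, -0.16], [2.0, -35, -54, -41, -0.33], [2.0, -53, -81, -61, -0.49], [2.0, -70, -107, -82, -0.65], [2.0, -87, -140, -82, -0.8], [2.0, -104, -172, -82, -0.95], [2.0, -122, -204, -82, -1.1], [2.0, -139, -236, -82, -1.25], [2.0, -156, -269, -82, -1.4], [2.0, -173, -301, -82, -1.55]]
[[2.0, 32, -18, 0, -0.15], [2.0, 48, -25, 0, -0.3], [2.0, 64, -33, 0, -0.45], [2.0, 80, -41, 0, -0.6], [2.0, 97, -48, 0, -0.75], [2.0, 113, -56, 0, -0.91], [2.0, 113, -56, 0, -0.91]]
```

Request:
move_arm(increments=[[2,-18,-27,-20,-0.16],[2,-35,-54,-41,-0.33],[2,-53,-81,-61,-0.49],[2,-70,-107,-82,-0.65],[2,-87,-140,-82,-0.8],[2,-104,-172,-82,-0.95],[2,-122,-204,-82,-1.1],[2,-139,-236,-82,-1.25],[2,-156,-269,-82,-1.4],[2,-173,-301,-82,-1.55]])

```text
time: 38.42
tool_pos: [0.4384, 0.0893, 0.3315]
eef_rot: [[-0.029, 1.0, -0.001], [1.0, 0.029, -0.0], [-0.0, -0.001, -1.0]]
force: [1.2, 0.4, -2.7]
gripper_width: 0.0105
grip_force: 60.5
```

```bash
python3 plan.py .32,.30,.32,143.3,2,0 .326,.346,.293,143.3,2,2
```

```text
at [0.4384 0.0893 0.3315] 91.6 q [ 10.   2. 108.   0.  70.   8.] t 38.42 w 10.5 gf 60.5 F [ 1.2  0.4 -2.7]
[[2.0, 36, -19, 2, -0.15], [2.0, 71, -37, 4, -0.3], [2.0, 107, -56, 6, -0.45], [2.0, 143, -75, 8, -0.6], [2.0, 178, -94, 10, -0.75], [2.0, 214, -112, 12, -0.9], [2.0, 260, -105, 39, -0.9], [2.0, 260, -105, 39, -0.9], [2.0, 260, -105, 39, -0.9]]
```

Request:
move_arm(increments=[[2,36,-19,2,-0.15],[2,71,-37,4,-0.3],[2,107,-56,6,-0.45],[2,143,-75,8,-0.6],[2,178,-94,10,-0.75],[2,214,-112,12,-0.9],[2,260,-105,39,-0.9],[2,260,-105,39,-0.9],[2,260,-105,39,-0.9]])

```text
time: 39.55
tool_pos: [0.3278, 0.3454, 0.2925]
eef_rot: [[-0.798, 0.602, -0.002], [0.602, 0.798, -0.002], [0.0, -0.002, -1.0]]
force: [0.4, -1.0, -2.0]
gripper_width: 0.0107
grip_force: 60.4
```

```bash
python3 - <<'E'
from th import *
p=r.get_state()["tool_pos"]; yaw=np.radians(53.3); B=p+[.020,-.015,.007]
for cam in("side","top"): print(cam,[(round(float(a),2),t,dz) for a,t,dz in est("yellow",cam,yaw,B,range(10,60,4))])
# hook dark pixels check: sample profile across predicted left hook tip/right hook in side and top views
q=[.5206,.4064,.9302]
for cam in("side","top"):
    c=r.read_camera(cam); g=c["img"].max(2).astype(int)
    for n,y in(("L",.095),("R",-.095)):
        for z,x in ((.25,-.06),(.25,-.085),(.268,-.097),(.274,-.097)):
            u=proj(c,W(q,(x,y,z))); i,j=int(round(u[1])),int(round(u[0])); print(cam,n,x,z,(j,i),g[i,j-6:j+7].tolist() if 6<j<553 and 0<=i<420 else "out")
E
python3 plan.py .380,.418,.293,143.3,2,1 .380,.418,.257,143.3,2,2
```

```text
side [(0.87, 30, 0), (0.84, 34, 0.01), (0.84, 26, -0.01), (0.84, 30, 0.01), (0.8, 26, 0)]
top [(0.0, 58, 0.01), (0.0, 58, 0), (0.0, 58, -0.01), (0.0, 58, -0.02), (0.0, 54, 0.01)]
side L -0.06 0.25 (333, 319) [142, 123, 103, 94, 86, 81, 81, 80, 78, 74, 67, 60, 63]
side L -0.085 0.25 (345, 310) [129, 126, 117, 103, 88, 83, 83, 77, 78, 77, 75, 63, 65]
side L -0.097 0.268 (352, 296) [128, 126, 117, 90, 59, 59, 65, 71, 71, 92, 121, 126, 127]
side L -0.097 0.274 (352, 293) [128, 129, 130, 127, 118, 106, 105, 110, 120, 127, 127, 127, 128]
side R -0.06 0.25 (249, 254) [158, 160, 146, 119, 105, 92, 81, 73, 67, 63, 68, 82, 110]
side R -0.085 0.25 (261, 248) [159, 157, 134, 105, 82, 81, 77, 74, 67, 58, 50, 44, 49]
side R -0.097 0.268 (266, 236) [173, 170, 154, 141, 98, 65, 57, 58, 112, 196, 210, 197, 184]
side R -0.097 0.274 (266, 234) [178, 172, 175, 174, 150, 105, 88, 96, 116, 145, 156, 153, 149]
top L -0.06 0.25 (64, 274) [62, 73, 77, 92, 90, 87, 71, 51, 39, 57, 70, 63, 71]
top L -0.085 0.25 (73, 281) [78, 80, 95, 96, 91, 75, 51, 73, 138, 163, 158, 159, 158]
top L -0.097 0.268 (73, 286) [160, 163, 88, 96, 69, 51, 22, 31, 32, 30, 27, 109, 156]
top L -0.097 0.274 (72, 286) [161, 160, 163, 88, 96, 69, 51, 22, 31, 32, 30, 27, 109]
top R -0.06 0.25 (126, 201) [65, 76, 96, 95, 92, 69, 58, 71, 84, 78, 79, 84, 86]
top R -0.085 0.25 (135, 209) [79, 83, 83, 94, 87, 72, 54, 76, 134, 154, 154, 152, 151]
top R -0.097 0.268 (136, 211) [78, 70, 76, 93, 93, 73, 29, 27, 45, 121, 158, 155, 151]
top R -0.097 0.274 (135, 210) [82, 80, 69, 81, 89, 79, 59, 46, 73, 123, 155, 155, 149]
at [0.3285 0.3452 0.2938] 142.9 q [ 45.   7. 108.  -0.  65.  -8.] t 39.75 w 10.6 gf 60.4 F [-0.2  0.7 -2.2]
[[2.0, 1, 45, 0, -0.0], [2.0, 3, 89, 1, -0.01], [2.0, 3, 89, 1, -0.01], [2.0, 3, 89, 37, -0.01], [2.0, 3, 89, 37, -0.01], [2.0, 3, 89, 37, -0.01]]
```

Request:
move_arm(increments=[[2,1,22,0,0],[2,1,45,0,0],[2,2,67,0,0],[2,3,89,0,0],[2,3,89,0,0]])

```text
time: 40.38
tool_pos: [0.3804, 0.419, 0.2937]
eef_rot: [[-0.798, 0.603, 0.001], [0.603, 0.798, 0.001], [-0.0, 0.001, -1.0]]
force: [0.0, 0.3, -2.4]
gripper_width: 0.0109
grip_force: 60.4
```

Request:
move_arm(increments=[[2,0,0,12,0],[2,0,0,24,0],[2,0,0,32,0],[2,0,0,36,0],[2,0,0,36,0]])

```text
time: 41.0
tool_pos: [0.3794, 0.4186, 0.257]
eef_rot: [[-0.798, 0.603, -0.0], [0.603, 0.798, -0.0], [0.0, -0.001, -1.0]]
force: [-0.0, -0.6, -1.5]
gripper_width: 0.0106
grip_force: 60.4
```

```bash
python3 plan.py; python3 - <<'E'
from th import *
p=r.get_state()["tool_pos"]; yaw=np.radians(53.3); B=p+[.020,-.015,.007]
print([(round(float(a),2),t,dz) for a,t,dz in est("yellow","side",yaw,B,range(10,60,4))])
E
```

```text
at [0.3794 0.4186 0.257 ] 142.9 q [ 47.  18. 100.  -0.  63.  -6.] t 41.0 w 10.6 gf 60.4 F [-0.  -0.6 -1.5]
[(0.52, 30, 0.01), (0.52, 26, 0), (0.51, 22, 0), (0.51, 22, -0.01), (0.51, 26, 0.01)]
```

Request:
move_arm(increments=[[2,0,0,2,0],[2,0,0,4,0],[2,0,0,4,0]])

```text
time: 41.42
tool_pos: [0.3794, 0.4186, 0.2532]
eef_rot: [[-0.798, 0.603, -0.0], [0.603, 0.798, -0.0], [0.0, -0.0, -1.0]]
force: [-0.0, 0.0, -2.8]
gripper_width: 0.0108
grip_force: 60.4
```

Request:
move_arm(increments=[[2,0,0,2,0],[2,0,0,4,0],[2,0,0,4,0]])

```text
time: 41.8
tool_pos: [0.3797, 0.4189, 0.2504]
eef_rot: [[-0.798, 0.603, 0.001], [0.603, 0.798, 0.001], [-0.0, 0.001, -1.0]]
force: [-2.9, -1.5, 6.1]
gripper_width: 0.0106
grip_force: 61.7
```

Request:
move_arm(increments=[[2,0,0,2,0],[2,0,0,4,0],[2,0,0,4,0]])

```text
time: 42.18
tool_pos: [0.3805, 0.4201, 0.2485]
eef_rot: [[-0.798, 0.603, 0.003], [0.603, 0.798, 0.004], [-0.0, 0.005, -1.0]]
force: [-3.9, -0.3, 17.1]
gripper_width: 0.0107
grip_force: 64.2
```

Request:
move_arm(increments=[[2,0,0,-4,0],[8,0,0,-4,0],[20,0,0,-4,0],[36,0,0,-4,0],[36,0,0,-4,0],[36,0,0,-4,0]])

```text
time: 42.92
tool_pos: [0.3795, 0.4187, 0.2493]
eef_rot: [[-0.798, 0.603, -0.0], [0.603, 0.798, -0.0], [0.0, -0.0, -1.0]]
force: [0.5, -0.9, -0.2]
gripper_width: 0.0358
grip_force: 0.0
```

Request:
move_arm(increments=[[36,0,0,-15,0],[36,0,0,-40,0],[36,0,0,-80,0],[36,0,0,-110,0]])

```text
time: 43.42
tool_pos: [0.3798, 0.419, 0.3622]
eef_rot: [[-0.798, 0.603, 0.002], [0.603, 0.798, 0.002], [-0.0, 0.002, -1.0]]
force: [-0.3, 0.1, -0.1]
gripper_width: 0.0363
grip_force: 0.0
```

```bash
python3 - <<'E'
from th import *
yaw=np.radians(53.3); B=np.array([.400,.403,.262])
print(r.get_state()["tool_pos"],r.get_state()["force"])
for _ in range(3): print([(round(float(a),2),t,dz) for a,t,dz in est("yellow","side",yaw,B,range(10,60,4))][:3])
t=r.read_camera("top"); s=r.read_camera("side")
for c in (t,s): print([(round(x["conf"],2),np.round(x["bbox"])) for n in("yellow_tub","blue_tub","organizer") for x in r.look_for(n,c)[:2]])
im=cv2.cvtColor(t["img"],cv2.COLOR_RGB2HSV)[180:330,200:380]
m=((abs(im[...,0].astype(int)-112)<12)&(im[...,1]>150)).astype(np.uint8); x=cv2.boundingRect(m); print("blue bbox top",x[0]+200,x[1]+180,x[2],x[3],m.sum())
E
```

```text
[0.37979582 0.41900773 0.36223106] [-0.31006427  0.08953096 -0.11993415]
[(0.51, 26, -0.02), (0.5, 22, -0.02), (0.49, 18, -0.02)]
[(0.51, 26, -0.02), (0.5, 22, -0.02), (0.5, 18, -0.02)]
[(0.51, 26, -0.02), (0.5, 22, -0.02), (0.5, 18, -0.02)]
[(0.73, array([ 43., 251., 135., 321.])), (0.64, array([300., 117., 334., 154.])), (0.97, array([258., 247., 313., 298.])), (0.55, array([207., 155., 313., 244.])), (0.46, array([280., 206., 309., 219.]))]
[(0.72, array([310., 280., 405., 419.])), (0.93, array([315., 214., 365., 274.])), (0.81, array([214., 206., 318., 308.]))]
blue bbox top 268 247 43 48 1852
```

```bash
python3 - <<'E'
from lie import *
c=r.read_camera("top"); im=c["img"].astype(int)
print(im[270,252:275].tolist())
a,b=at_z(c,(263,244.5),.152),at_z(c,(263,296.5),.152); print(a,b,np.linalg.norm(a-b),(a+b)/2)
q=[*(a+b)/2,np.arctan2(*(a-b)[[1,0]])+np.pi/2]; print(np.degrees(q[2]))
U=[proj(c,lying(q,p)) for y in(.06,-.06) for p in [(-.065,y,.085),(.034,y,.085),(.034,y,0),(-.025,y,0)]]
print(np.min(U,0),np.max(U,0)); print(np.round(U))
E
python3 plan.py .30,.30,.35,90,50,0 .42,.03,.3,2,50,0 .42,.03,.3,2,50,1
```

```text
[[101, 64, 37], [104, 72, 46], [104, 69, 44], [102, 71, 44], [103, 72, 45], [100, 65, 38], [96, 64, 42], [169, 145, 101], [189, 168, 120], [186, 163, 116], [190, 167, 121], [170, 145, 100], [147, 119, 81], [136, 106, 73], [146, 117, 78], [100, 95, 91], [37, 62, 103], [33, 60, 101], [32, 62, 104], [38, 64, 104], [38, 63, 105], [34, 64, 105], [40, 65, 104]]
[0.48069275 0.01263481] [0.36209154 0.00984536] 0.1186340152868859 [0.42139215 0.01124009]
91.34732105733852
[264.16726965 245.29971608] [310.64767406 294.44481048]
[[264. 247.]
 [281. 245.]
 [310. 246.]
 [299. 247.]
 [264. 292.]
 [281. 294.]
 [311. 293.]
 [299. 292.]]
at [0.3794 0.4185 0.3587] 142.9 q [47. 12. 93.  0. 75. -6.] t 44.02 w 35.9 gf 0.0 F [0.2 0.8 0. ]
[[50.0, -1, -24, 1, 0.15], [50.0, -3, -47, 3, 0.31], [50.0, -4, -71, 4, 0.46], [50.0, -5, -95, 6, 0.62], [50.0, -7, -119, 7, 0.77], [50.0, -8, -142, 9, 0.92], [50.0, -34, -157, 14, 1.08], [50.0, -60, -171, 19, 1.23], [50.0, -86, -185, 24, 1.38], [50.0, -111, -200, 29, 1.54]]
[[50.0, -15, 25, 5, 0.15], [50.0, -30, 51, 10, 0.31], [50.0, -45, 76, 15, 0.46], [50.0, -61, 101, 20, 0.61], [50.0, -76, 127, 25, 0.77], [50.0, -91, 152, 30, 0.92], [50.0, -91, 152, 30, 0.92], [50.0, -91, 152, 30, 0.92]]
```

Request:
move_arm(increments=[[50,-1,-24,1,0.15],[50,-3,-47,3,0.31],[50,-4,-71,4,0.46],[50,-5,-95,6,0.62],[50,-7,-119,7,0.77],[50,-8,-142,9,0.92],[50,-34,-157,14,1.08],[50,-60,-171,19,1.23],[50,-86,-185,24,1.38],[50,-111,-200,29,1.54]])

```text
time: 45.28
tool_pos: [0.3479, 0.1913, 0.3301]
eef_rot: [[0.582, 0.813, 0.0], [0.813, -0.582, -0.0], [0.0, 0.0, -1.0]]
force: [-0.3, -0.1, 0.4]
gripper_width: 0.0499
grip_force: 0.0
```

```bash
python3 plan.py .446,.011,.24,1.3,60,1  .446,.011,.132,1.3,60,1 .446,.011,.132,1.3,2,4 .446,.003,.18,1.3,2,0 .446,.003,.24,1.3,2,2
```

```text
at [0.3479 0.1913 0.3301] 54.4 q [ 27.  -3. 114.  -0.  69.  63.] t 45.27 w 49.9 gf 0.0 F [-0.3 -0.1  0.4]
[[60.0, -15, 31, 15, 0.15], [60.0, -30, 62, 30, 0.31], [60.0, -45, 92, 45, 0.46], [60.0, -60, 123, 60, 0.62], [60.0, -75, 154, 75, 0.77], [60.0, -90, 185, 90, 0.93], [60.0, -90, 185, 90, 0.93], [60.0, -90, 185, 144, 0.93], [60.0, -90, 185, 198, 0.93], [60.0, -90, 185, 198, 0.93]]
[[2.0, 0, 0, 0, -0.0], [2.0, 0, 0, 0, -0.0], [2.0, 0, 0, 0, -0.0], [2.0, 0, 0, 0, -0.0], [2.0, 0, 0, 0, -0.0], [2.0, 0, 8, -48, -0.0], [2.0, 0, 8, -78, -0.0], [2.0, 0, 8, -108, -0.0], [2.0, 0, 8, -108, -0.0], [2.0, 0, 8, -108, -0.0]]
```

Request:
move_arm(increments=[[60,-15,31,15,0.15],[60,-30,62,30,0.31],[60,-45,92,45,0.46],[60,-60,123,60,0.62],[60,-75,154,75,0.77],[60,-90,185,90,0.93],[60,-90,185,90,0.93],[60,-90,185,144,0.93],[60,-90,185,198,0.93],[60,-90,185,198,0.93]])

```text
time: 46.52
tool_pos: [0.4434, 0.0123, 0.1298]
eef_rot: [[1.0, 0.026, -0.008], [0.026, -1.0, 0.0], [-0.008, -0.0, -1.0]]
force: [-0.1, -0.3, 0.4]
gripper_width: 0.0602
grip_force: 0.0
```

Request:
move_arm(increments=[[2,0,0,0,0],[2,0,0,0,0],[2,0,0,0,0],[2,0,0,0,0],[2,0,0,0,0],[2,0,8,-48,0],[2,0,8,-78,0],[2,0,8,-108,0],[2,0,8,-108,0]], force=60)

```text
time: 47.65
tool_pos: [0.4484, 0.0038, 0.243]
eef_rot: [[1.0, 0.025, 0.007], [0.025, -1.0, -0.0], [0.007, 0.0, -1.0]]
force: [-0.2, -0.6, -3.2]
gripper_width: 0.011
grip_force: 60.4
```

```bash
python3 - <<'E'
from th import *
p=r.get_state()["tool_pos"]; B=p+[-.025,0,.007]
for dx in (-.02,-.01,0,.01,.02): print(dx,[(round(float(a),2),t,dz) for a,t,dz in est("blue","side",np.radians(-88.7),B+[dx,0,0],range(10,80,4))][:2])
E
sed -i 's/im\[...,1\]>200/im[...,1]>150/' th.py
python3 plan.py .44,0,.33,10,2,0 .40,.06,.33,60,2,0 .40,.14,.33,143.3,2,0 .478,.232,.293,143.3,2,2
```

```text
-0.02 [(0.58, 30, 0), (0.58, 26, 0)]
-0.01 [(0.7, 30, 0), (0.68, 34, -0.01)]
0 [(0.74, 30, 0), (0.73, 26, 0)]
0.01 [(0.62, 30, 0), (0.62, 34, -0.01)]
0.02 [(0.53, 30, 0), (0.53, 26, 0)]
at [0.4459 0.0039 0.2392] 1.4 q [ -1.   8. 115.  -0.  57.  88.] t 47.9 w 10.2 gf 60.4 F [-0.1  0.3 -2.4]
[[2.0, -3, 2, -45, -0.07], [2.0, -6, 4, -91, -0.15], [2.0, -12, -6, -91, -0.3], [2.0, -19, -17, -91, -0.44], [2.0, -25, -27, -91, -0.59], [2.0, -32, -37, -91, -0.73], [2.0, -38, -47, -91, -0.88], [2.0, -44, -57, -91, -1.02], [2.0, -44, -66, -91, -1.18], [2.0, -44, -75, -91, -1.35]]
[[2.0, 9, -2, 0, -0.16], [2.0, 17, -4, 0, -0.32], [2.0, 26, -5, 0, -0.48], [2.0, 35, -7, 0, -0.65], [2.0, 44, -9, 0, -0.81], [2.0, 52, -11, 0, -0.97], [2.0, 61, -12, 0, -1.13], [2.0, 96, 7, 12, -1.13], [2.0, 131, 26, 25, -1.13], [2.0, 167, 46, 37, -1.13]]
[[2.0, 0, 0, 0, -0.0], [2.0, 0, 0, 0, -0.0]]
```

Request:
move_arm(increments=[[2,-3,2,-45,-0.07],[2,-6,4,-91,-0.15],[2,-12,-6,-91,-0.3],[2,-19,-17,-91,-0.44],[2,-25,-27,-91,-0.59],[2,-32,-37,-91,-0.73],[2,-38,-47,-91,-0.88],[2,-44,-57,-91,-1.02],[2,-44,-66,-91,-1.18],[2,-44,-75,-91,-1.35]])

```text
time: 49.15
tool_pos: [0.4003, 0.078, 0.3302]
eef_rot: [[0.189, 0.982, -0.002], [0.982, -0.189, -0.0], [-0.001, -0.002, -1.0]]
force: [0.7, 0.2, -2.5]
gripper_width: 0.011
grip_force: 60.4
```

Request:
move_arm(increments=[[2,9,-2,0,-0.16],[2,17,-4,0,-0.32],[2,26,-5,0,-0.48],[2,35,-7,0,-0.65],[2,44,-9,0,-0.81],[2,52,-11,0,-0.97],[2,61,-12,0,-1.13],[2,96,7,12,-1.13],[2,131,26,25,-1.13],[2,167,46,37,-1.13]])

```text
time: 50.4
tool_pos: [0.4787, 0.2333, 0.2924]
eef_rot: [[-0.804, 0.595, -0.002], [0.595, 0.804, -0.001], [0.001, -0.002, -1.0]]
force: [0.6, -0.6, -2.5]
gripper_width: 0.0107
grip_force: 60.4
```

```bash
python3 plan.py .478,.232,.293,143.3,2,0 .532,.304,.293,143.3,2,1; python3 - <<'E'
from th import *
p=r.get_state()["tool_pos"]; B=p+[.020,-.015,.007]
print([(round(float(a),2),t,dz) for a,t,dz in est("blue","side",np.radians(53.3),B,range(10,80,4))][:3])
E
```

```text
at [0.4787 0.2333 0.2924] 143.5 q [ 25.  13. 102.  -0.  66. -29.] t 50.4 w 10.7 gf 60.4 F [ 0.6 -0.6 -2.5]
[[2.0, 0, -1, -1, 0.0], [2.0, -1, 44, -1, 0.0], [2.0, -1, 89, -1, 0.0], [2.0, -1, 89, -1, 0.0]]
[(0.79, 26, 0), (0.78, 30, 0.01), (0.76, 30, 0)]
```

Request:
move_arm(increments=[[2,0,22,0,0],[2,0,45,0,0],[2,0,67,0,0],[2,0,89,0,0],[2,0,89,0,0]])

```text
time: 51.08
tool_pos: [0.5315, 0.3047, 0.2926]
eef_rot: [[-0.804, 0.594, -0.002], [0.594, 0.804, -0.001], [0.001, -0.002, -1.0]]
force: [-0.1, -1.2, -2.9]
gripper_width: 0.0106
grip_force: 60.2
```

Request:
move_arm(increments=[[2,0,0,12,0],[2,0,0,24,0],[2,0,0,34,0],[2,0,0,38,0],[2,0,0,38,0]])

```text
time: 51.7
tool_pos: [0.5314, 0.304, 0.256]
eef_rot: [[-0.804, 0.595, -0.0], [0.595, 0.804, -0.0], [0.0, -0.0, -1.0]]
force: [0.3, -0.4, -2.6]
gripper_width: 0.0105
grip_force: 60.2
```

Request:
move_arm(increments=[[2,0,0,2,0],[2,0,0,5,0],[2,0,0,5,0]])

```text
time: 52.08
tool_pos: [0.5315, 0.3042, 0.2513]
eef_rot: [[-0.804, 0.595, 0.0], [0.595, 0.804, 0.0], [-0.0, 0.0, -1.0]]
force: [1.5, 0.9, -3.0]
gripper_width: 0.0103
grip_force: 60.3
```

Request:
move_arm(increments=[[2,0,0,2,0],[2,0,0,4,0],[2,0,0,4,0]])

```text
time: 52.45
tool_pos: [0.5318, 0.3044, 0.2504]
eef_rot: [[-0.804, 0.595, 0.002], [0.595, 0.804, 0.001], [-0.001, 0.002, -1.0]]
force: [-7.8, -3.3, 17.4]
gripper_width: 0.0101
grip_force: 63.0
```

Request:
move_arm(increments=[[2,0,0,-3,0],[8,0,0,-3,0],[20,0,0,-3,0],[36,0,0,-3,0],[36,0,0,-3,0],[36,0,0,-3,0]])

```text
time: 53.2
tool_pos: [0.5315, 0.3041, 0.2502]
eef_rot: [[-0.804, 0.595, -0.0], [0.595, 0.804, -0.0], [0.0, -0.0, -1.0]]
force: [0.0, -0.1, -0.0]
gripper_width: 0.0361
grip_force: 0.0
```

Request:
move_arm(increments=[[36,0,0,-15,0],[36,0,0,-40,0],[36,0,0,-80,0],[36,0,0,-110,0],[36,0,-50,-110,0],[36,0,-100,-110,0],[36,0,-150,-110,0],[36,0,-200,-110,0]])

```text
time: 54.2
tool_pos: [0.4117, 0.1423, 0.3614]
eef_rot: [[-0.804, 0.594, 0.002], [0.594, 0.804, 0.0], [-0.001, 0.001, -1.0]]
force: [0.8, -0.5, 0.1]
gripper_width: 0.0358
grip_force: 0.0
```

```bash
python3 stray.py; python3 - <<'E'
from th import *
yaw=np.radians(53.3)
for col,H in(("yellow",(.400,.403,.262)),("blue",(.552,.289,.262))):
  for cam in("side","top"): print(col,cam,[(round(float(a),2),t,dz) for a,t,dz in est(col,cam,yaw,np.array(H),range(10,60,4))][:2])
t=r.read_camera("top"); s=r.read_camera("side")
for c in (t,s): print([(n,round(x["conf"],2),np.round(x["bbox"]).tolist()) for n in("yellow_tub","blue_tub","organizer","tower","card_box","dice_cup","paperweight","pawn","stray1") for x in r.look_for(n,c)[:(9 if n=="stray1" else 1)]])
# expected bbox incl. handle
q=[.5206,.4064,.9302]
for n,y in(("yellow",.095),("blue",-.095)):
  for c,cn in((t,"top"),(s,"side")):
    U=[]
    H=W(q,(-.075,y,.262)); d=-np.array([np.cos(yaw),np.sin(yaw)]); l=np.array([-np.sin(yaw),np.cos(yaw)]); th=np.radians(32)
    for p in body(.06)+body(-.06)+[(.07,.059,.157),(.07,-.059,.157)]:
        a,z=-(p[0]-.07),p[2]-.149; U.append(proj(c,np.array([*(H[:2]+(a*np.cos(th)+z*np.sin(th))*d+p[1]*l),H[2]-a*np.sin(th)+z*np.cos(th)])))
    print(n,cn,np.round(np.min(U,0)),np.round(np.max(U,0)))
print(r.get_state()["time"])
E
```

```text
red c (565, -16) size 167 69 ang 84
red c (611, -54) size 69 20 ang 77
red c (593, 97) size 70 19 ang 8
red c (651, -31) size 66 19 ang 91
red c (631, 23) size 68 24 ang 16
red c (831, 649) size 306 204 ang 7
yellow side [(0.58, 26, -0.02), (0.56, 22, -0.02)]
yellow top [(0.02, 34, -0.02), (0.02, 38, -0.02)]
blue side [(0.42, 30, 0), (0.42, 30, -0.01)]
blue top [(0.68, 30, 0), (0.68, 30, -0.01)]
[('yellow_tub', 0.19, [242.0, 199.0, 253.0, 226.0]), ('blue_tub', 0.61, [108.0, 183.0, 191.0, 242.0]), ('organizer', 0.94, [206.0, 156.0, 310.0, 243.0]), ('tower', 0.81, [262.0, 109.0, 293.0, 153.0]), ('card_box', 0.47, [0.0, 128.0, 161.0, 291.0]), ('dice_cup', 0.77, [299.0, 115.0, 333.0, 154.0]), ('paperweight', 0.61, [223.0, 126.0, 249.0, 154.0]), ('pawn', 0.49, [375.0, 156.0, 396.0, 175.0]), ('stray1', 0.73, [274.0, 193.0, 305.0, 207.0]), ('stray1', 0.68, [233.0, 191.0, 240.0, 218.0]), ('stray1', 0.5, [244.0, 200.0, 254.0, 226.0]), ('stray1', 0.4, [198.0, 306.0, 212.0, 318.0])]
[('yellow_tub', 0.69, [302.0, 280.0, 400.0, 420.0]), ('organizer', 0.63, [215.0, 206.0, 316.0, 284.0]), ('tower', 0.8, [188.0, 207.0, 227.0, 257.0]), ('card_box', 0.63, [261.0, 257.0, 293.0, 276.0]), ('dice_cup', 0.88, [209.0, 197.0, 237.0, 232.0]), ('pawn', 0.72, [256.0, 179.0, 266.0, 199.0]), ('stray1', 0.78, [260.0, 258.0, 293.0, 275.0]), ('stray1', 0.68, [380.0, 310.0, 398.0, 342.0]), ('stray1', 0.6, [275.0, 246.0, 283.0, 261.0]), ('stray1', 0.3, [244.0, 254.0, 267.0, 266.0])]
yellow top [ 46. 244.] [138. 319.]
yellow side [285. 280.] [400. 425.]
blue top [110. 183.] [190. 253.]
blue side [220. 225.] [313. 341.]
55.45
```

```bash
python3 -c "
from workcell import r
print(r.hand_in())"
```

```text
the job is handed in; nothing more can be done
None
```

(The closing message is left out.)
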